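# Sanitise the tumblers under the lamp gun

## Task

Hang every tumbler, still mouth down, over its own post of the sliding carriage, push the carriage all the way in to its stop in front of the lamp gun, then squeeze the gun's trigger fully against its grip, hold it for about two seconds and let it go. Afterwards pull the carriage all the way back out and put every tumbler back on the cork mat, mouth down. Squeeze the trigger only while the carriage is fully in, and leave the hairbrush, the toothbrush and the compact mirror alone.

Things in the scene. Friction and masses are not known exactly. Their poses are not given: they have to be found in the camera images.
- station: fixed white station: a rail, with a lamp gun lying on its side on the robot's side of it. Origin: on the counter, on the rail's centreline; x points away from the robot, y (robot's left) along the rail. Gun barrel: 42 mm across, axis 75 mm above the counter, from x -200 to -75 mm at y -75 mm. Grip: level grey bar, x -177 to -153, y -85 to -210 mm, 59 to 91 mm above the counter.
- lamp_head (a point): centre of the gun's fixed lamp head, which faces the carriage: 25 mm (station x) by 170 mm (station y), from 45 to 105 mm above the counter, at station x -64, y -105 mm. A post standing beside it leaves little room for fingers; with the carriage fully out all three posts are clear of it.
- carriage (a joint): slide of the aluminium carriage along the rail, m: 0 = fully out (at the station's +y end), 0.19 = fully in at its stop, in front of the lamp; it moves along the station's -y as the value grows. Starts 0.02 to 0.08 m in; friction about 1.5 N, it stays where it is left.
- carriage_handle (a point): grip point of the carriage's upright black handle, a bar 18 mm (station x) by 26 mm (station y) whose top stands 121 mm above the counter; this point lies on its axis, 100 mm above the counter, and moves with the carriage. 60 mm along the station's +y from post 3.
- trigger (a joint): hinge of the sprung black trigger on the grip's lamp side, rad: 0 = released, 0.22 = squeezed fully towards the grip (end stop). Vertical axis at station x -128, y -100 mm; the blade (9 mm thick, 62 to 88 mm above the counter) runs 81 mm along -y, its free end swings to station -x. At the squeeze point: 4 N to start, 12 N fully; springs back when let go.
- squeeze_point (a point): fixed point at station x -156, y -155 mm, 75 mm above the counter: midway between the grip's back face and the trigger's lamp-side face when fully squeezed. Close the fingers here along station x; grip and trigger together measure 54 mm released, 42 mm fully squeezed. Open counter below; 45 mm free between trigger and lamp head.
- post_1 (a point): foot of upright post 1 on the carriage, on the deck surface (35 mm above the counter) on the post's axis; post 28 mm in diameter, 50 mm tall, rounded top. Posts stand 70 mm apart along the station's y, post 1 nearest the lamp; a hung tumbler's rim rests on the deck around the post.
- post_2 (a point): foot of upright post 2 on the carriage, on the deck surface (35 mm above the counter) on the post's axis; post 28 mm in diameter, 50 mm tall, rounded top. Posts stand 70 mm apart along the station's y, post 1 nearest the lamp; a hung tumbler's rim rests on the deck around the post.
- post_3 (a point): foot of upright post 3 on the carriage, on the deck surface (35 mm above the counter) on the post's axis; post 28 mm in diameter, 50 mm tall, rounded top. Posts stand 70 mm apart along the station's y, post 1 nearest the lamp; a hung tumbler's rim rests on the deck around the post.
- mat: fixed cork mat lying on the counter, 140 mm (its x) by 360 mm (its y), 4 mm thick; origin at the centre of its underside.
- tumbler_1: white ceramic tumbler standing mouth down on the cork mat at the start (two or three alike; may be absent). 65 mm tall, straight-sided, 56 mm across outside, 47 mm inside, with a heavy rolled rim 62 mm across and 10 mm high (at the bottom; the centre of mass lies about 20 mm above it), closed end 6 mm thick, about 130 g. Origin: centre of the rim plane; z points up through the closed end.
- tumbler_2: white ceramic tumbler standing mouth down on the cork mat at the start (two or three alike; may be absent). 65 mm tall, straight-sided, 56 mm across outside, 47 mm inside, with a heavy rolled rim 62 mm across and 10 mm high (at the bottom; the centre of mass lies about 20 mm above it), closed end 6 mm thick, about 130 g. Origin: centre of the rim plane; z points up through the closed end.
- tumbler_3: white ceramic tumbler standing mouth down on the cork mat at the start (two or three alike; may be absent). 65 mm tall, straight-sided, 56 mm across outside, 47 mm inside, with a heavy rolled rim 62 mm across and 10 mm high (at the bottom; the centre of mass lies about 20 mm above it), closed end 6 mm thick, about 130 g. Origin: centre of the rim plane; z points up through the closed end.
- hairbrush: bystander: wooden hairbrush lying bristles down, about 220 by 55 mm, 27 mm high; origin near its middle, length along its x.
- toothbrush: bystander: pink plastic toothbrush lying flat, 195 mm long along its x, 12 mm wide.
- compact: bystander: black compact mirror, 72 mm across, its hinged flap standing open to about 80 mm; origin under the centre of its base.
There are look-alikes about, which are no part of the job. Leave any orange look-alike of the tumbler_3 alone.

How it is judged (in metres and radians):
On the way, in this order (a step that is already met when the one before it is completed fails the run):
1. every tumbler hangs mouth down over a post and the carriage is fully in (value of joint carriage above 0.183 m and ((horizontal distance between tumbler_1 and post_1 below 0.018 m and z of tumbler_1 in the frame of post_1 between -0.005 and 0.006 m and angle between tumbler_1's own z axis and vertical below 0.1 rad) or (horizontal distance between tumbler_1 and post_2 below 0.018 m and z of tumbler_1 in the frame of post_2 between -0.005 and 0.006 m and angle between tumbler_1's own z axis and vertical below 0.1 rad) or (horizontal distance between tumbler_1 and post_3 below 0.018 m and z of tumbler_1 in the frame of post_3 between -0.005 and 0.006 m and angle between tumbler_1's own z axis and vertical below 0.1 rad)) and ((horizontal distance between tumbler_2 and post_1 below 0.018 m and z of tumbler_2 in the frame of post_1 between -0.005 and 0.006 m and angle between tumbler_2's own z axis and vertical below 0.1 rad) or (horizontal distance between tumbler_2 and post_2 below 0.018 m and z of tumbler_2 in the frame of post_2 between -0.005 and 0.006 m and angle between tumbler_2's own z axis and vertical below 0.1 rad) or (horizontal distance between tumbler_2 and post_3 below 0.018 m and z of tumbler_2 in the frame of post_3 between -0.005 and 0.006 m and angle between tumbler_2's own z axis and vertical below 0.1 rad)) and ((horizontal distance between tumbler_3 and post_1 below 0.018 m and z of tumbler_3 in the frame of post_1 between -0.005 and 0.006 m and angle between tumbler_3's own z axis and vertical below 0.1 rad) or (horizontal distance between tumbler_3 and post_2 below 0.018 m and z of tumbler_3 in the frame of post_2 between -0.005 and 0.006 m and angle between tumbler_3's own z axis and vertical below 0.1 rad) or (horizontal distance between tumbler_3 and post_3 below 0.018 m and z of tumbler_3 in the frame of post_3 between -0.005 and 0.006 m and angle between tumbler_3's own z axis and vertical below 0.1 rad))), for 0.2 s.
2. the trigger is fully squeezed and held, carriage in and all tumblers on their posts (all of step 1 and value of joint trigger above 0.19 rad), for 1 s.
3. the trigger is let go and has sprung back, carriage still in (value of joint trigger below 0.03 rad and value of joint carriage above 0.183 m), for 0.2 s.
4. the carriage is pulled fully out with the tumblers on it (value of joint carriage below 0.01 m and ((horizontal distance between tumbler_1 and post_1 below 0.018 m and z of tumbler_1 in the frame of post_1 between -0.005 and 0.006 m and angle between tumbler_1's own z axis and vertical below 0.1 rad) or (horizontal distance between tumbler_1 and post_2 below 0.018 m and z of tumbler_1 in the frame of post_2 between -0.005 and 0.006 m and angle between tumbler_1's own z axis and vertical below 0.1 rad) or (horizontal distance between tumbler_1 and post_3 below 0.018 m and z of tumbler_1 in the frame of post_3 between -0.005 and 0.006 m and angle between tumbler_1's own z axis and vertical below 0.1 rad)) and ((horizontal distance between tumbler_2 and post_1 below 0.018 m and z of tumbler_2 in the frame of post_1 between -0.005 and 0.006 m and angle between tumbler_2's own z axis and vertical below 0.1 rad) or (horizontal distance between tumbler_2 and post_2 below 0.018 m and z of tumbler_2 in the frame of post_2 between -0.005 and 0.006 m and angle between tumbler_2's own z axis and vertical below 0.1 rad) or (horizontal distance between tumbler_2 and post_3 below 0.018 m and z of tumbler_2 in the frame of post_3 between -0.005 and 0.006 m and angle between tumbler_2's own z axis and vertical below 0.1 rad)) and ((horizontal distance between tumbler_3 and post_1 below 0.018 m and z of tumbler_3 in the frame of post_1 between -0.005 and 0.006 m and angle between tumbler_3's own z axis and vertical below 0.1 rad) or (horizontal distance between tumbler_3 and post_2 below 0.018 m and z of tumbler_3 in the frame of post_2 between -0.005 and 0.006 m and angle between tumbler_3's own z axis and vertical below 0.1 rad) or (horizontal distance between tumbler_3 and post_3 below 0.018 m and z of tumbler_3 in the frame of post_3 between -0.005 and 0.006 m and angle between tumbler_3's own z axis and vertical below 0.1 rad))), for 0.2 s.
At the end, for the whole second after the job is handed in: Every tumbler stands mouth down (tilt under 0.12 rad) and at rest on the cork mat, its centre on the mat (within 65 mm of its centre in x, 175 mm in y), the carriage is fully out (within 10 mm) and the trigger released (under 0.03 rad) (value of joint carriage below 0.01 m and value of joint trigger below 0.03 rad and x of tumbler_1 in the frame of mat between -0.065 and 0.065 m and y of tumbler_1 in the frame of mat between -0.175 and 0.175 m and z of tumbler_1 in the frame of mat between 0 and 0.01 m and angle between each of tumbler_1, tumbler_2, tumbler_3's own z axis and vertical below 0.12 rad and linear speed of each of tumbler_1, tumbler_2, tumbler_3 below 0.02 m/s and x of tumbler_2 in the frame of mat between -0.065 and 0.065 m and y of tumbler_2 in the frame of mat between -0.175 and 0.175 m and z of tumbler_2 in the frame of mat between 0 and 0.01 m and x of tumbler_3 in the frame of mat between -0.065 and 0.065 m and y of tumbler_3 in the frame of mat between -0.175 and 0.175 m and z of tumbler_3 in the frame of mat between 0 and 0.01 m); the robot touches nothing.
It fails at once if the trigger is squeezed while the carriage is not fully in (value of joint trigger above 0.1 rad and value of joint carriage below 0.175 m).
It fails at once if the hairbrush is disturbed (moved over 30 mm) (distance of hairbrush from where it was at the start of the episode above 0.03 m).
It fails at once if the toothbrush is disturbed (moved over 30 mm) (distance of toothbrush from where it was at the start of the episode above 0.03 m).
It fails at once if the compact is disturbed (moved over 30 mm) (distance of compact from where it was at the start of the episode above 0.03 m).
Of tumbler_1, tumbler_2, tumbler_3 only 2 to 3 are there at a start; the rules pass over those that are not, and their reading is None.
At some moment in a run one of tumbler_1, tumbler_2, tumbler_3 may be knocked a few centimetres aside while the robot is not near it.
It also fails if it takes over 210 s, if anything falls off the work surface, if the arm or the gripper's body presses on something with over 40 N, if the wrist force passes 120 N, or if a joint passes its speed limit or range.

## Robot

A 6-joint arm with a two-finger parallel gripper is mounted at the origin on the work surface. World frame = base frame: x ahead of the robot, y to its left, z up, the work surface at z = 0. Lengths are in mm, angles in rad, forces in N, time in s.
With the tool pointing down it reaches from about 300 to 775 mm from the base axis. Payload 14.6 kg.
Tool frame: the origin (TCP) lies between the finger pads; the fingertips stand manip.nose_length ahead of it and the grasp point (between the pads) lies 11 mm behind it (manip.nose_length is the distance from the TCP to the fingertips, in mm); z points along the fingers, y is the line along which they close (so a half turn about z gives the same grasp; the last joint's range is limited). The gripper opens to 94 mm and grips with 3 to 60 N. Pads are 16 mm wide; open, the fingers measure 119 mm over their backs; the gripper's body (75 mm by 177 mm) begins 78 mm behind the grasp point.
Start: joints at [1.192, 0.3, 1.521, -0, 1.321, -0.067], TCP at [168.722, 523.471, 213.446] pointing down, gripper open.
Joint ranges: [-3.03, 3.03], [-0.79, 2.21], [0.23, 2.52], [-1.04, 4.18], [0, 3.07], [-2.55, 2.55]. Speed limits (rad/s): [2.22, 2.22, 2.57, 3.14, 3.14, 3.14].

## Interface

Orientations are given as [roll, pitch, yaw] about the fixed x, y, z axes, in that order (R = Rz(yaw) Ry(pitch) Rx(roll)).
In Python, from cell import manip, cams, job gives the robot as it stands.
- The arm moves only by the tool jog_arm, never from a script. Its argument "commands" is a list of rows, each an object of numbers: "dx", "dy", "dz": the shift along the tool's x, y, z each as a share of 40 mm, from -1 to 1; "ax", "ay", "az": the turn, a rotation vector about the tool's x, y, z each as a share of 10 degrees, from -1 to 1; "gripper": the closure, from 0 (fully open) to 1 (shut). A call has 1 to 10 rows; each row shifts and turns the commanded pose from where the row before left it, along the tool's axes as they then stand; what a row does not reach is not made up. A row lasts 1/8 s, in which the tool goes at most 62.5 mm and 10.7 degrees, less where a joint would pass 70% of its speed; a pose out of reach is approached as far as the arm can. A call with a number of a shift or a turn outside -1 to 1 is refused whole. A call with a gripper value outside its range is refused whole. The fingers move at their own pace and stop on an object; "squeeze" is the grip in N (left out, the last holds). Time passes only in rows, so rows that do not move let the fingers close. It gives the time, the measured TCP pose, the force, the opening and the grip force at its end, in the units of the state.
- manip.read_state(): the state, without advancing time (a new reading comes with each control period).
- cams.camera(name): name is "scene" or "top" or "wrist"; returns a dict with "image" (400x640x3 uint8, red, green, blue), "fx", "fy", "cx", "cy" (pixels), "world_to_cam" (4x4, takes a point from world to camera coordinates). Camera axes: x right, y down, z forward; pixel columns grow to the right and rows downward; lengths in mm; the calibration is good to about 2 mm. A picture is of the moment at which its call begins. There is no depth.
- job.sign_off(): hands the job in; it is judged then, once.
The state is a dict: "clock": time; "joints": joint angles; "qd": joint speeds; "effort": joint torques, N m; "eef_pos": TCP position; "eef_rot": TCP orientation; "wrist_force": force on the tool from outside, world axes, zero at the start; "moment": the same for the moment, N m; "finger_gap": finger opening in mm; "finger_force": force on a finger pad.
Only numpy, scipy, OpenCV 4.12 (cv2) and the standard library are available. Lean on these libraries where they do the work, as an engineer would, in place of code of your own. Each camera call takes 0.05 s, during which the arm holds its last target. There are 200 camera calls.

## Working session

There is one attempt and no reset: what is moved stays moved. The work goes in short steps, Python scripts to look and compute and a tool call to move; the robot and the scene stay as the last step left them, time stands still between calls to the robot, and variables do not carry over. Pictures are saved under pics/ and viewed, at most 14 in all, crops included, and the job is handed in when it is done.

Besides the shell and the picture viewer there is one more tool, called as name(argument=value, ...), one argument or row to a line, values as JSON. jog_arm: Moves the arm, as the interface text tells. Shift numbers are shares of 40 mm and turn numbers shares of 10 degrees, none past 1 either way. Its arguments: {"type":"object","properties":{"commands":{"type":"array"},"squeeze":{"type":"number"}},"required":["commands"]}

```bash
mkdir -p pics; cat > h.py <<'E'
import numpy as np, cv2
from cell import manip, cams, job
def snap(n,fn,crop=None,scale=1):
    c=cams.camera(n); im=c["image"][:,:,::-1].copy()
    np.savez(f"pics/{fn}.npz",**{k:c[k] for k in("fx","fy","cx","cy","world_to_cam","image")})
    if crop: x0,y0,x1,y1=crop; im=im[y0:y1,x0:x1]
    if scale!=1: im=cv2.resize(im,None,fx=scale,fy=scale,interpolation=cv2.INTER_CUBIC)
    cv2.imwrite(f"pics/{fn}.png",im); return c
def load(fn): return dict(np.load(f"pics/{fn}.npz"))
def px(c,u,v,z):
    T=np.array(c["world_to_cam"]);R=T[:3,:3];o=-R.T@T[:3,3]
    d=R.T@np.array([(u-c["cx"])/c["fx"],(v-c["cy"])/c["fy"],1])
    return (o+d*(z-o[2])/d[2])[:3]
def proj(c,p):
    q=np.array(c["world_to_cam"])@np.r_[p,1]; return np.array([c["fx"]*q[0]/q[2]+c["cx"],c["fy"]*q[1]/q[2]+c["cy"]])
E
python3 - <<'E'
from h import *
for n in("scene","top"):
    c=snap(n,n+"0",scale=1.25); T=np.array(c["world_to_cam"]);print(n,c["fx"],-T[:3,:3].T@T[:3,3],T[:3,:3].round(2).tolist())
print(manip.nose_length,manip.read_state())
E
```

```text
scene 505.8760222918911 [1052.11342263 1137.07927407  878.54787549] [[-0.9, 0.44, 0.02], [0.22, 0.49, -0.84], [-0.38, -0.75, -0.54]]
top 500.933541079154 [ 402.43529835    9.62457741 1786.07393282] [[0.03, -1.0, -0.01], [-1.0, -0.02, -0.05], [0.05, 0.01, -1.0]]
8.0 {'clock': 0.1, 'joints': array([ 1.19241447e+00,  3.00392741e-01,  1.52150097e+00,  3.98619917e-05,
        1.32071743e+00, -6.65918726e-02]), 'qd': array([ 0.00121825, -0.00073823, -0.00070591,  0.00103829,  0.00136878,
       -0.00103678]), 'effort': array([ 1.13548584e-03, -5.32641041e+01, -3.53286517e+01,  7.09671155e-02,
        2.34664581e-02, -6.15669683e-05]), 'eef_pos': array([168.62543057, 523.2771667 , 212.9632031 ]), 'eef_rot': array([-3.14057900e+00, -1.06298978e-04,  2.82979273e+00]), 'wrist_force': array([0.81521335, 0.79244257, 0.57826736]), 'moment': array([-0.02891796, -0.03279836, -0.00254367]), 'finger_force': 0.0, 'finger_gap': 93.95045868766023}
```

View pics/top0.png

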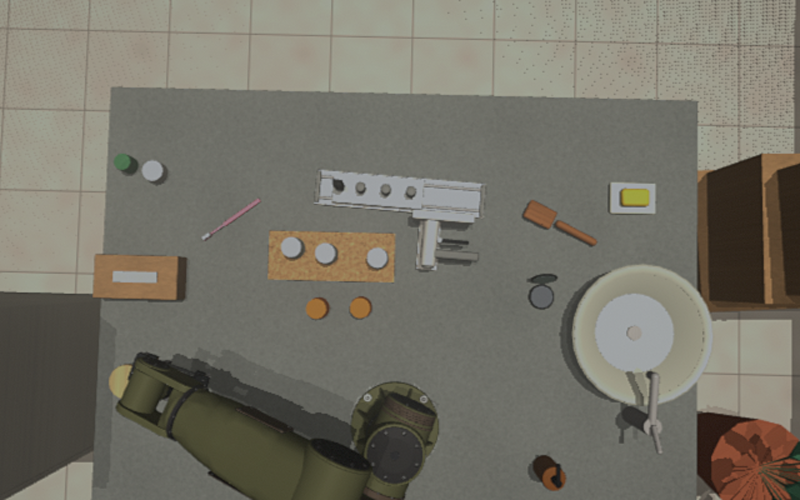

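View pics/scene0.png

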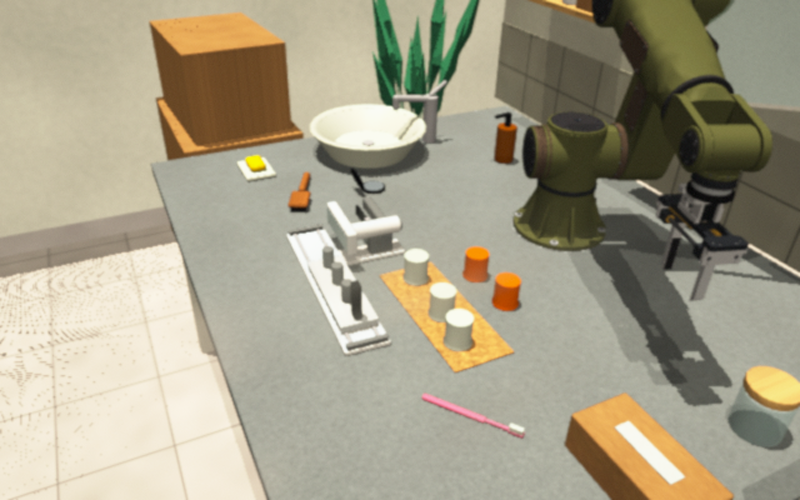

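The top view shows three white tumblers on the mat at about (291,247), (325,254) and (377,258) in the 1.25x picture. The posts are near (361..411,188..192), the handle near (338,185), and two orange decoys lie below the mat. I'll enlarge the middle to measure.

```bash
python3 - <<'E'
from h import *
c=load("top0"); im=c["image"][125:245,205:405,::-1]
im=cv2.resize(im,None,fx=4,fy=4,interpolation=cv2.INTER_CUBIC); cv2.imwrite("pics/top0c.png",im)
E
```

```text
(no output)
```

View pics/top0c.png

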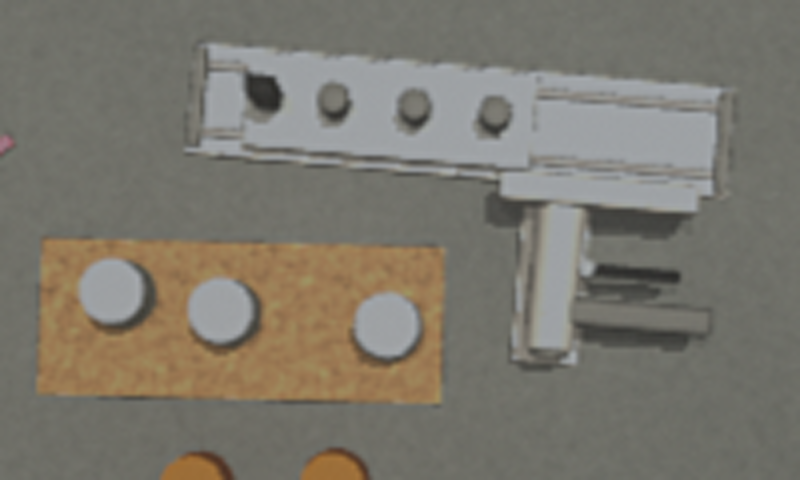

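The crop shows tumbler tops centred at (114,292), (222,312) and (387,326), and post tops at (334,101), (414,107) and (495,113). The mat corners are (41,238), (444,247), (441,404) and (37,394). The grip runs to (710,320), and the lamp head spans (500..697,172..212).

```bash
python3 - <<'E'
from h import *
c=load("top0")
def P(u,v,z): return px(c,205+(u+.5)/4-.5,125+(v+.5)/4-.5,z).round(1)
for n,u,v,z in [("tA",114,292,69),("tB",222,312,69),("tC",387,326,69),("p3",334,101,85),("p2",414,107,85),("p1",495,113,85),("handle",262,88,121),
 ("m",41,238,4),("m",444,247,4),("m",441,404,4),("m",37,394,4),("headL",500,187,105),("headR",697,200,105),("gripend",710,320,91),("gripstart",580,312,91),("railTL",207,43,10),("railTR",735,88,10),("bar",562,207,96),("bar",550,350,96)]:
    print(n,P(u,v,z))
E
```

```text
tA [491.6 298.6  69. ]
tB [476.7 205.3  69. ]
tC [468.2  63.3  69. ]
p3 [658.8 113.1  85. ]
p2 [655.3  44.7  85. ]
p1 [651.8 -24.6  85. ]
handle [662.9 171.5 121. ]
m [541.6 376.4   4. ]
m [542.5  16.4   4. ]
m [402.6  15.5   4. ]
m [402.4 375.2   4. ]
headL [586.3 -29.9 105. ]
headR [ 579.4 -195.8  105. ]
gripend [ 479.3 -210.4   91. ]
gripstart [ 483.3 -100.4   91. ]
railTL [719.5 232.7  10. ]
railTR [ 690.4 -239.3   10. ]
bar [571.6 -82.9  96. ]
bar [450.4 -75.5  96. ]
```

jog_arm(
  commands=[
    {"az": 1, "gripper": 0},
    {"az": 1},
    {"az": 1},
    {"az": 1},
    {"az": 1},
    {"az": 1},
    {"az": 1},
    {"az": 0.516},
    {},
    {},
  ],
  squeeze=8,
)

```text
schema error: expected keys dx, dy, dz, ax, ay, az, gripper
```

```bash
cat >> h.py <<'E'
O=np.array([652.4,-11.4]); Y=-0.053
def st(p): # world->station
    r=np.array(p[:2])-O; c,s=np.cos(Y),np.sin(Y); return np.array([c*r[0]+s*r[1],-s*r[0]+c*r[1],*p[2:3]])
def go(sx,sy,z):
    s=manip.read_state(); a=st(s["eef_pos"]); print("at",a.round(1),"rot",s["eef_rot"].round(3),"F",s["wrist_force"].round(1),"gap",round(s["finger_gap"],1),"t",s["clock"])
    print("dx,dy,dz total shares",((np.array([sy,sx,-z])-np.array([a[1],a[0],-a[2]]))/40).round(3))
E
python3 -c "
from h import *
go(0.5,184,150)"
```

```text
at [-511.4  508.3  213. ] rot [-3.141 -0.     2.83 ] F [0.8 0.8 0.6] gap 94.0 t 0.1
dx,dy,dz total shares [-8.107 12.798  1.574]
```

jog_arm(
  commands=[
    {"dx": 0, "dy": 0, "dz": 0, "ax": 0, "ay": 0, "az": 1, "gripper": 0},
    {"dx": 0, "dy": 0, "dz": 0, "ax": 0, "ay": 0, "az": 1, "gripper": 0},
    {"dx": 0, "dy": 0, "dz": 0, "ax": 0, "ay": 0, "az": 1, "gripper": 0},
    {"dx": 0, "dy": 0, "dz": 0, "ax": 0, "ay": 0, "az": 1, "gripper": 0},
    {"dx": 0, "dy": 0, "dz": 0, "ax": 0, "ay": 0, "az": 1, "gripper": 0},
    {"dx": 0, "dy": 0, "dz": 0, "ax": 0, "ay": 0, "az": 1, "gripper": 0},
    {"dx": 0, "dy": 0, "dz": 0, "ax": 0, "ay": 0, "az": 1, "gripper": 0},
    {"dx": 0, "dy": 0, "dz": 0, "ax": 0, "ay": 0, "az": 0.516, "gripper": 0},
    {"dx": 0, "dy": 0, "dz": 0, "ax": 0, "ay": 0, "az": 0, "gripper": 0},
  ],
  squeeze=8,
)

```text
clock: 1.23
eef_pos: [168.7, 523.4, 213.2]
eef_rot: [-3.141, 0.001, 1.519]
wrist_force: [-0.5, -0.4, 0.4]
finger_gap: 94.1
finger_force: 0.0
```

jog_arm(
  commands=[
    {"dx": -0.6, "dy": 0.98, "dz": 0, "ax": 0, "ay": 0, "az": 0, "gripper": 0},
    {"dx": -0.6, "dy": 0.98, "dz": 0, "ax": 0, "ay": 0, "az": 0, "gripper": 0},
    {"dx": -0.6, "dy": 0.98, "dz": 0, "ax": 0, "ay": 0, "az": 0, "gripper": 0},
    {"dx": -0.6, "dy": 0.98, "dz": 0, "ax": 0, "ay": 0, "az": 0, "gripper": 0},
    {"dx": -0.6, "dy": 0.98, "dz": 0, "ax": 0, "ay": 0, "az": 0, "gripper": 0},
    {"dx": -0.6, "dy": 0.98, "dz": 0, "ax": 0, "ay": 0, "az": 0, "gripper": 0},
    {"dx": -0.6, "dy": 0.98, "dz": 0.2, "ax": 0, "ay": 0, "az": 0, "gripper": 0},
    {"dx": -0.6, "dy": 0.98, "dz": 0.2, "ax": 0, "ay": 0, "az": 0, "gripper": 0},
    {"dx": -0.6, "dy": 0.98, "dz": 0.2, "ax": 0, "ay": 0, "az": 0, "gripper": 0},
    {"dx": 0, "dy": 0, "dz": 0, "ax": 0, "ay": 0, "az": 0, "gripper": 0},
  ],
)

```text
clock: 2.48
eef_pos: [511.1, 287.2, 188.2]
eef_rot: [-3.14, 0.001, 1.517]
wrist_force: [0.1, 0.7, -0.2]
finger_gap: 94.1
finger_force: 0.0
```

```bash
python3 -c "
from h import *
go(0.5,184,150)"
```

```text
at [-156.9  290.7  188.2] rot [-3.140e+00  1.000e-03  1.517e+00] F [ 0.1  0.7 -0.2] gap 94.1 t 2.475
dx,dy,dz total shares [-2.666  3.935  0.955]
```

jog_arm(
  commands=[
    {"dx": -0.66, "dy": 0.98, "dz": 0, "ax": 0, "ay": 0, "az": 0, "gripper": 0},
    {"dx": -0.66, "dy": 0.98, "dz": 0, "ax": 0, "ay": 0, "az": 0, "gripper": 0},
    {"dx": -0.67, "dy": 0.98, "dz": 0, "ax": 0, "ay": 0, "az": 0, "gripper": 0},
    {"dx": -0.67, "dy": 0.99, "dz": 0, "ax": 0, "ay": 0, "az": 0, "gripper": 0},
    {"dx": 0, "dy": 0, "dz": 0, "ax": 0, "ay": 0, "az": 0, "gripper": 0},
    {"dx": 0, "dy": 0, "dz": 0, "ax": 0, "ay": 0, "az": 0, "gripper": 0},
  ],
)

```text
clock: 3.22
eef_pos: [660.3, 175.6, 189.3]
eef_rot: [-3.141, -0.0, 1.52]
wrist_force: [-0.0, -0.5, -0.7]
finger_gap: 94.0
finger_force: 0.0
```

```bash
python3 -c "
from h import *
go(0.5,184,89)
c=snap('wrist','w1',scale=1.2)
for n,p in dict(hand=(.5,184,121),p3=(0,126,85),p2=(0,56,85),p1=(0,-14,85)).items():
    cc,s=np.cos(Y),np.sin(Y); w=np.r_[O+[cc*p[0]-s*p[1],s*p[0]+cc*p[1]],p[2]]; print(n,(proj(c,w)*1.2).round())
"
```

```text
at [ -2.1 187.1 189.3] rot [-3.141 -0.     1.52 ] F [-0.  -0.5 -0.7] gap 94.0 t 3.225
dx,dy,dz total shares [-0.079  0.064  2.508]
hand [387. 254.]
p3 [386. 317.]
p2 [386. 402.]
p1 [385. 478.]
```

View pics/w1.png

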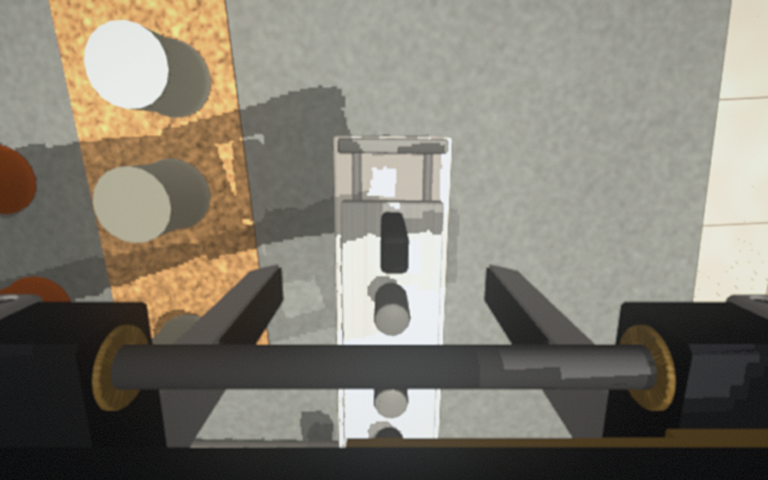

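The wrist view shows the handle top near (395,255) and post 3's top at (392,318). Both lie about 6 px right of my prediction, so roughly 4 mm further in x than the top camera gave. I'll use x of about 2.5 mm and let the grip force show the rest.

jog_arm(
  commands=[
    {"dx": -0.08, "dy": 0.12, "dz": 0.6, "ax": 0, "ay": 0, "az": 0, "gripper": 0},
    {"dx": 0, "dy": 0, "dz": 0.8, "ax": 0, "ay": 0, "az": 0, "gripper": 0},
    {"dx": 0, "dy": 0, "dz": 0.7, "ax": 0, "ay": 0, "az": 0, "gripper": 0.3},
    {"dx": 0, "dy": 0, "dz": 0.4, "ax": 0, "ay": 0, "az": 0, "gripper": 0.6},
    {"dx": 0, "dy": 0, "dz": 0, "ax": 0, "ay": 0, "az": 0, "gripper": 1},
    {"dx": 0, "dy": 0, "dz": 0, "ax": 0, "ay": 0, "az": 0, "gripper": 1},
    {"dx": 0, "dy": 0, "dz": 0, "ax": 0, "ay": 0, "az": 0, "gripper": 1},
    {"dx": 0, "dy": 0, "dz": 0, "ax": 0, "ay": 0, "az": 0, "gripper": 1},
    {"dx": 0, "dy": 0, "dz": 0, "ax": 0, "ay": 0, "az": 0, "gripper": 1},
    {"dx": 0, "dy": 0, "dz": 0, "ax": 0, "ay": 0, "az": 0, "gripper": 1},
  ],
  squeeze=8,
)

```text
clock: 4.53
eef_pos: [666.2, 171.1, 89.6]
eef_rot: [3.14, -0.0, 1.518]
wrist_force: [16.4, 0.7, -8.6]
finger_gap: 18.9
finger_force: 8.0
```

```bash
python3 -c "
from h import *
go(2.5,184,89)"
```

```text
at [  4.1 183.   89.6] rot [ 3.14  -0.     1.518] F [16.4  0.7 -8.6] gap 18.9 t 4.525
dx,dy,dz total shares [ 0.026 -0.04   0.016]
```

jog_arm(
  commands=[
    {"dx": 0, "dy": 0.04, "dz": 0, "ax": 0, "ay": 0, "az": 0, "gripper": 1},
    {"dx": 0, "dy": 0, "dz": 0, "ax": 0, "ay": 0, "az": 0, "gripper": 1},
    {"dx": 0, "dy": 0, "dz": 0, "ax": 0, "ay": 0, "az": 0, "gripper": 1},
  ],
)

```text
clock: 4.9
eef_pos: [666.6, 171.1, 89.5]
eef_rot: [-3.14, 0.0, 1.518]
wrist_force: [-5.1, -0.1, 3.6]
finger_gap: 17.9
finger_force: 8.0
```

jog_arm(
  commands=[
    {"dx": 0.15, "dy": 0, "dz": 0, "ax": 0, "ay": 0, "az": 0, "gripper": 1},
    {"dx": 0.15, "dy": 0, "dz": 0, "ax": 0, "ay": 0, "az": 0, "gripper": 1},
    {"dx": 0.15, "dy": 0, "dz": 0, "ax": 0, "ay": 0, "az": 0, "gripper": 1},
    {"dx": 0.15, "dy": 0, "dz": 0, "ax": 0, "ay": 0, "az": 0, "gripper": 1},
    {"dx": 0, "dy": 0, "dz": 0, "ax": 0, "ay": 0, "az": 0, "gripper": 1},
  ],
)

```text
clock: 5.52
eef_pos: [668.2, 195.6, 89.5]
eef_rot: [-3.141, -0.0, 1.519]
wrist_force: [-5.6, 2.5, 3.0]
finger_gap: 18.4
finger_force: 8.0
```

jog_arm(
  commands=[
    {"dx": 0.12, "dy": 0, "dz": 0, "ax": 0, "ay": 0, "az": 0, "gripper": 1},
    {"dx": 0.12, "dy": 0, "dz": 0, "ax": 0, "ay": 0, "az": 0, "gripper": 1},
    {"dx": 0, "dy": 0, "dz": 0, "ax": 0, "ay": 0, "az": 0, "gripper": 1},
  ],
)

```text
clock: 5.9
eef_pos: [668.7, 204.2, 89.4]
eef_rot: [-3.14, 0.001, 1.518]
wrist_force: [-6.7, -2.7, 3.9]
finger_gap: 18.0
finger_force: 8.0
```

jog_arm(
  commands=[
    {"dx": 0.12, "dy": 0, "dz": 0, "ax": 0, "ay": 0, "az": 0, "gripper": 1},
    {"dx": 0, "dy": 0, "dz": 0, "ax": 0, "ay": 0, "az": 0, "gripper": 1},
    {"dx": 0, "dy": 0, "dz": 0, "ax": 0, "ay": 0, "az": 0, "gripper": 1},
  ],
)

```text
clock: 6.28
eef_pos: [668.9, 208.0, 89.1]
eef_rot: [-3.14, 0.002, 1.517]
wrist_force: [-7.1, -7.6, 2.4]
finger_gap: 18.1
finger_force: 8.0
```

jog_arm(
  commands=[
    {"dx": 0.12, "dy": 0, "dz": 0, "ax": 0, "ay": 0, "az": 0, "gripper": 1},
    {"dx": 0, "dy": 0, "dz": 0, "ax": 0, "ay": 0, "az": 0, "gripper": 1},
    {"dx": 0, "dy": 0, "dz": 0, "ax": 0, "ay": 0, "az": 0, "gripper": 1},
  ],
)

```text
clock: 6.65
eef_pos: [669.1, 212.5, 88.8]
eef_rot: [-3.14, 0.002, 1.517]
wrist_force: [-5.9, -8.9, 0.2]
finger_gap: 18.0
finger_force: 8.0
```

jog_arm(
  commands=[
    {"dx": 0.12, "dy": 0, "dz": 0, "ax": 0, "ay": 0, "az": 0, "gripper": 1},
    {"dx": 0, "dy": 0, "dz": 0, "ax": 0, "ay": 0, "az": 0, "gripper": 1},
    {"dx": 0, "dy": 0, "dz": 0, "ax": 0, "ay": 0, "az": 0, "gripper": 1},
  ],
)

```text
clock: 7.02
eef_pos: [669.4, 217.3, 88.7]
eef_rot: [-3.14, 0.002, 1.517]
wrist_force: [-3.7, -8.3, -0.3]
finger_gap: 18.1
finger_force: 8.0
```

jog_arm(
  commands=[
    {"dx": 0, "dy": 0, "dz": 0, "ax": 0, "ay": 0, "az": 0, "gripper": 0},
    {"dx": 0, "dy": 0, "dz": 0, "ax": 0, "ay": 0, "az": 0, "gripper": 0},
    {"dx": 0, "dy": 0, "dz": -0.9, "ax": 0, "ay": 0, "az": 0, "gripper": 0},
    {"dx": 0, "dy": 0, "dz": -0.9, "ax": 0, "ay": 0, "az": 0, "gripper": 0},
    {"dx": 0, "dy": 0, "dz": -0.9, "ax": 0, "ay": 0, "az": 0, "gripper": 0},
    {"dx": 0.3, "dy": -0.9, "dz": 0, "ax": 0, "ay": 0, "az": 0, "gripper": 0},
    {"dx": 0.4, "dy": -0.9, "dz": 0, "ax": 0, "ay": 0, "az": 0, "gripper": 0},
    {"dx": 0.5, "dy": -0.9, "dz": 0, "ax": 0, "ay": 0, "az": 0, "gripper": 0},
    {"dx": 0.5, "dy": -0.9, "dz": 0, "ax": 0, "ay": 0, "az": 0, "gripper": 0},
    {"dx": 0, "dy": 0, "dz": 0, "ax": 0, "ay": 0, "az": 0, "gripper": 0},
  ],
)

```text
clock: 8.28
eef_pos: [528.0, 296.1, 198.2]
eef_rot: [3.141, -0.001, 1.521]
wrist_force: [0.5, 0.1, 0.5]
finger_gap: 93.8
finger_force: 0.0
```

```bash
python3 -c "
from h import *
go(-177,301,150)
c=load('w1')
for n,u,v,z in [('A',127,64,69),('B',131,205,69),('h',395,255,121),('p3',392,318,85),('p2',391,403,85)]:
    print(n,px(c,u/1.2,v/1.2,z).round(1),st(px(c,u/1.2,v/1.2,z)).round(1))
c=snap('wrist','w2')
im=c['image'][:,:,::-1]; 
t=snap('top','t2')['image'][110:230,200:360,::-1]
t=cv2.resize(t,None,fx=5,fy=5,interpolation=cv2.INTER_CUBIC)
cv2.imwrite('pics/t2c.png',t)
"
```

```text
at [-140.5  300.5  198.2] rot [ 3.141e+00 -1.000e-03  1.521e+00] F [0.5 0.1 0.5] gap 93.8 t 8.275
dx,dy,dz total shares [ 0.013 -0.912  1.204]
A [494.2 299.   69. ] [-174.4  301.6   69. ]
B [478.7 204.1  69. ] [-184.9  206.    69. ]
h [667.3 171.7 121. ] [  5.2 183.7 121. ]
p3 [663.5 113.8  85. ] [  4.5 125.6  85. ]
p2 [659.5  43.4  85. ] [ 4.2 55.1 85. ]
```

View pics/t2c.png

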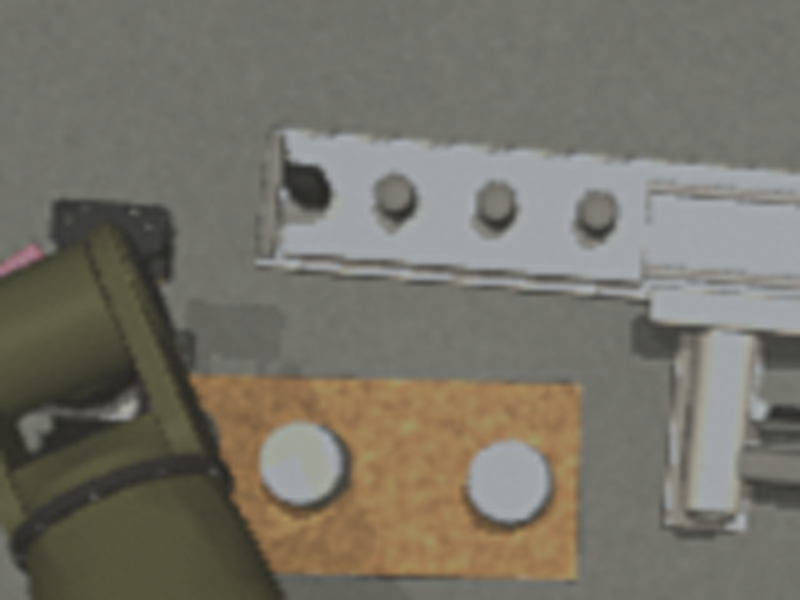

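View pics/w2.png

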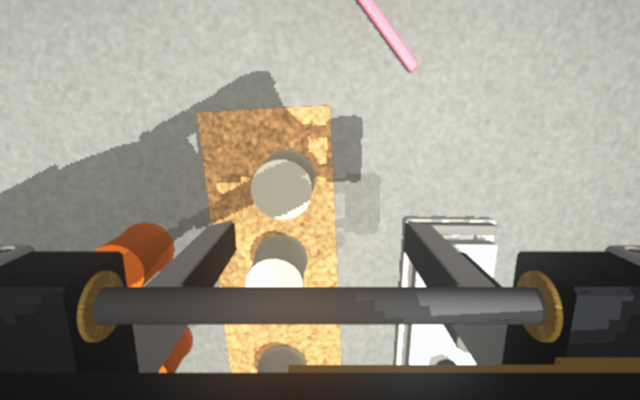

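The carriage is now fully out, with its edge at the rail end. In the crop the posts are at (395,195), (495,203) and (597,211), tumbler B is at (303,465) and C at (510,483). In the wrist view tumbler A's top is centred near (281,189).

```bash
python3 - <<'E'
from h import *
c=load("t2")
for n,u,v,z in [("p3",395,195,85),("p2",495,203,85),("p1",597,211,85),("B",303,465,69),("C",510,483,69)]:
    p=px(c,200+(u+.5)/5-.5,110+(v+.5)/5-.5,z); print(n,p.round(1),st(p).round(1))
c=load("w2"); p=px(c,281,189,69);print("A",p,st(p))
E
```

```text
p3 [662.4 145.8  85. ] [  1.7 157.5  85. ]
p2 [658.5  77.3  85. ] [ 1.4 88.9 85. ]
p1 [654.7   7.5  85. ] [ 1.3 19.  85. ]
B [476.8 205.   69. ] [-186.8  206.8   69. ]
C [468.   62.5  69. ] [-188.1   64.1   69. ]
A [493.43801701 299.1793121   69.        ] [-175.19177141  301.7221642    69.        ]
```

jog_arm(
  commands=[
    {"dx": 0.02, "dy": -0.86, "dz": 0.3, "ax": 0, "ay": 0, "az": 0, "gripper": 0},
    {"dx": 0, "dy": 0, "dz": 0.9, "ax": 0, "ay": 0, "az": 0, "gripper": 0},
    {"dx": 0, "dy": 0, "dz": 0.9, "ax": 0, "ay": 0, "az": 0, "gripper": 0},
    {"dx": 0, "dy": 0, "dz": 0.9, "ax": 0, "ay": 0, "az": 0, "gripper": 0},
    {"dx": 0, "dy": 0, "dz": 0.7, "ax": 0, "ay": 0, "az": 0, "gripper": 0},
    {"dx": 0, "dy": 0, "dz": 0.48, "ax": 0, "ay": 0, "az": 0, "gripper": 0},
    {"dx": 0, "dy": 0, "dz": 0, "ax": 0, "ay": 0, "az": 0, "gripper": 0.3},
    {"dx": 0, "dy": 0, "dz": 0, "ax": 0, "ay": 0, "az": 0, "gripper": 1},
    {"dx": 0, "dy": 0, "dz": 0, "ax": 0, "ay": 0, "az": 0, "gripper": 1},
    {"dx": 0, "dy": 0, "dz": 0, "ax": 0, "ay": 0, "az": 0, "gripper": 1},
  ],
  squeeze=12,
)

```text
clock: 9.62
eef_pos: [495.3, 297.3, 30.9]
eef_rot: [3.141, -0.0, 1.518]
wrist_force: [-2.3, -0.7, 2.1]
finger_gap: 57.7
finger_force: 1.2
```

jog_arm(
  commands=[
    {"dx": 0, "dy": 0, "dz": -0.1, "ax": 0, "ay": 0, "az": 0, "gripper": 1},
    {"dx": 0, "dy": 0, "dz": -0.5, "ax": 0, "ay": 0, "az": 0, "gripper": 1},
    {"dx": 0, "dy": 0, "dz": -0.7, "ax": 0, "ay": 0, "az": 0, "gripper": 1},
    {"dx": 0, "dy": 0, "dz": -0.7, "ax": 0, "ay": 0, "az": 0, "gripper": 1},
    {"dx": 0, "dy": 0, "dz": -0.7, "ax": 0, "ay": 0, "az": 0, "gripper": 1},
    {"dx": 0, "dy": 0, "dz": -0.4, "ax": 0, "ay": 0, "az": 0, "gripper": 1},
    {"dx": 0, "dy": 0, "dz": 0, "ax": 0, "ay": 0, "az": 0, "gripper": 1},
  ],
)

```text
clock: 10.5
eef_pos: [495.5, 297.3, 154.9]
eef_rot: [3.14, -0.001, 1.518]
wrist_force: [-0.4, 0.4, -2.2]
finger_gap: 56.4
finger_force: 11.8
```

```bash
python3 -c "
from h import *
go(4,158,150)"
```

```text
at [-173.   299.9  154.9] rot [ 3.140e+00 -1.000e-03  1.518e+00] F [-0.4  0.4 -2.2] gap 56.4 t 10.5
dx,dy,dz total shares [-3.548  4.425  0.123]
```

jog_arm(
  commands=[
    {"dx": -0.8, "dy": 0.88, "dz": 0, "ax": 0, "ay": 0, "az": 0, "gripper": 1},
    {"dx": -0.8, "dy": 0.88, "dz": 0, "ax": 0, "ay": 0, "az": 0, "gripper": 1},
    {"dx": -0.8, "dy": 0.88, "dz": 0, "ax": 0, "ay": 0, "az": 0, "gripper": 1},
    {"dx": -0.75, "dy": 0.88, "dz": 0, "ax": 0, "ay": 0, "az": 0, "gripper": 1},
    {"dx": -0.4, "dy": 0.9, "dz": 0, "ax": 0, "ay": 0, "az": 0, "gripper": 1},
    {"dx": 0, "dy": 0, "dz": 0, "ax": 0, "ay": 0, "az": 0, "gripper": 1},
    {"dx": 0, "dy": 0, "dz": 0, "ax": 0, "ay": 0, "az": 0, "gripper": 1},
  ],
)

```text
clock: 11.38
eef_pos: [663.5, 146.2, 152.8]
eef_rot: [-3.139, 0.0, 1.518]
wrist_force: [0.1, -0.1, -1.5]
finger_gap: 56.5
finger_force: 11.8
```

```bash
python3 -c "
from h import *
go(4,158,62)
a=snap('wrist','w3')['image'][:,:,::-1];b=snap('scene','s3')['image'][140:300,200:460,::-1]
cv2.imwrite('pics/w3s3.png',np.vstack([cv2.resize(a,(480,300)),cv2.resize(b,(480,296),interpolation=2)]))"
```

```text
at [  2.8 158.  152.8] rot [-3.139  0.     1.518] F [ 0.1 -0.1 -1.5] gap 56.5 t 11.375
dx,dy,dz total shares [1.00e-03 3.00e-02 2.27e+00]
```

View pics/w3s3.png

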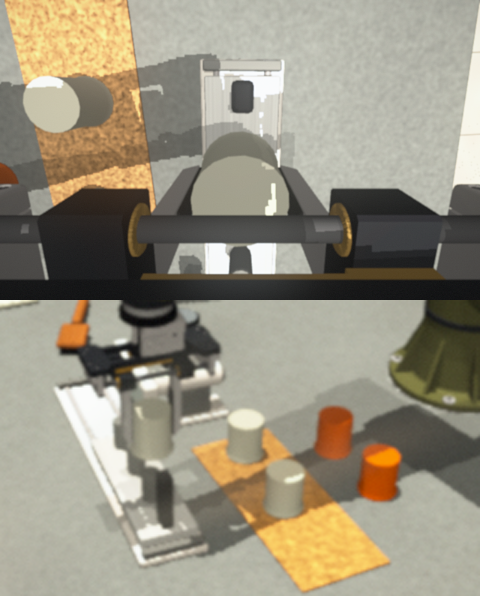

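The upper half (wrist view) shows the tumbler held upright with the handle ahead at (242,96). The lower half (scene view) shows it hanging above post 3. I'll lower it.

jog_arm(
  commands=[
    {"dx": 0, "dy": 0.02, "dz": 0.5, "ax": 0, "ay": 0, "az": 0, "gripper": 1},
    {"dx": 0, "dy": 0, "dz": 0.5, "ax": 0, "ay": 0, "az": 0, "gripper": 1},
    {"dx": 0, "dy": 0, "dz": 0.4, "ax": 0, "ay": 0, "az": 0, "gripper": 1},
    {"dx": 0, "dy": 0, "dz": 0.4, "ax": 0, "ay": 0, "az": 0, "gripper": 1},
    {"dx": 0, "dy": 0, "dz": 0, "ax": 0, "ay": 0, "az": 0, "gripper": 1},
  ],
)

```text
clock: 12.1
eef_pos: [664.5, 145.8, 80.5]
eef_rot: [-3.139, 0.001, 1.518]
wrist_force: [-0.6, -0.8, -2.1]
finger_gap: 56.4
finger_force: 11.8
```

```bash
python3 -c "
from h import *
go(4,158,62)
c=load('w3');print(st(px(c,323,128,121)))"
```

```text
at [  3.7 157.7  80.5] rot [-3.139e+00  1.000e-03  1.518e+00] F [-0.6 -0.8 -2.1] gap 56.4 t 12.1
dx,dy,dz total shares [0.009 0.007 0.462]
[  4.90417861 216.57401876 121.        ]
```

jog_arm(
  commands=[
    {"dx": 0, "dy": 0, "dz": 0.3, "ax": 0, "ay": 0, "az": 0, "gripper": 1},
    {"dx": 0, "dy": 0, "dz": 0.14, "ax": 0, "ay": 0, "az": 0, "gripper": 1},
    {"dx": 0, "dy": 0, "dz": 0, "ax": 0, "ay": 0, "az": 0, "gripper": 1},
    {"dx": 0, "dy": 0, "dz": 0, "ax": 0, "ay": 0, "az": 0, "gripper": 1},
  ],
)

```text
clock: 12.6
eef_pos: [665.3, 146.0, 65.0]
eef_rot: [3.141, -0.0, 1.518]
wrist_force: [0.7, -0.2, -1.5]
finger_gap: 56.2
finger_force: 11.8
```

jog_arm(
  commands=[
    {"dx": 0, "dy": 0, "dz": 0, "ax": 0, "ay": 0, "az": 0, "gripper": 0.2},
    {"dx": 0, "dy": 0, "dz": 0, "ax": 0, "ay": 0, "az": 0, "gripper": 0},
    {"dx": 0, "dy": 0, "dz": 0, "ax": 0, "ay": 0, "az": 0, "gripper": 0},
    {"dx": 0, "dy": 0, "dz": -0.6, "ax": 0, "ay": 0, "az": 0, "gripper": 0},
    {"dx": 0, "dy": 0, "dz": -0.9, "ax": 0, "ay": 0, "az": 0, "gripper": 0},
    {"dx": 0, "dy": 0, "dz": -0.9, "ax": 0, "ay": 0, "az": 0, "gripper": 0},
    {"dx": 0, "dy": 0, "dz": -0.6, "ax": 0, "ay": 0, "az": 0, "gripper": 0},
    {"dx": 0, "dy": 0, "dz": 0, "ax": 0, "ay": 0, "az": 0, "gripper": 0},
  ],
)

```text
clock: 13.6
eef_pos: [665.7, 146.1, 186.5]
eef_rot: [3.138, -0.001, 1.518]
wrist_force: [0.5, -0.7, 0.1]
finger_gap: 94.0
finger_force: 0.0
```

```bash
python3 -c "
from h import *
go(-184.5,206.3,110)"
```

```text
at [  5.  158.  186.5] rot [ 3.138e+00 -1.000e-03  1.518e+00] F [ 0.5 -0.7  0.1] gap 94.0 t 13.6
dx,dy,dz total shares [ 1.208 -4.737  1.913]
```

jog_arm(
  commands=[
    {"dx": 0.24, "dy": -0.95, "dz": 0, "ax": 0, "ay": 0, "az": 0, "gripper": 0},
    {"dx": 0.24, "dy": -0.95, "dz": 0, "ax": 0, "ay": 0, "az": 0, "gripper": 0},
    {"dx": 0.24, "dy": -0.95, "dz": 0, "ax": 0, "ay": 0, "az": 0, "gripper": 0},
    {"dx": 0.24, "dy": -0.95, "dz": 0, "ax": 0, "ay": 0, "az": 0, "gripper": 0},
    {"dx": 0.24, "dy": -0.93, "dz": 0.2, "ax": 0, "ay": 0, "az": 0, "gripper": 0},
    {"dx": 0, "dy": 0, "dz": 0.8, "ax": 0, "ay": 0, "az": 0, "gripper": 0},
    {"dx": 0, "dy": 0, "dz": 0, "ax": 0, "ay": 0, "az": 0, "gripper": 0},
  ],
)

```text
clock: 14.48
eef_pos: [477.2, 203.5, 142.2]
eef_rot: [-3.137, 0.002, 1.518]
wrist_force: [-1.1, 0.1, 0.3]
finger_gap: 94.1
finger_force: 0.0
```

```bash
python3 -c "
from h import *
go(-184.5,206.3,31)
a=snap('wrist','w4')['image'][:,:,::-1];b=snap('scene','s4')['image'][140:300,200:460,::-1]
cv2.imwrite('pics/w4s4.png',np.vstack([cv2.resize(a,(480,300)),cv2.resize(b,(480,296),interpolation=2)]))"
```

```text
at [-186.3  205.3  142.2] rot [-3.137e+00  2.000e-03  1.518e+00] F [-1.1  0.1  0.3] gap 94.1 t 14.475
dx,dy,dz total shares [0.024 0.046 2.779]
```

View pics/w4s4.png

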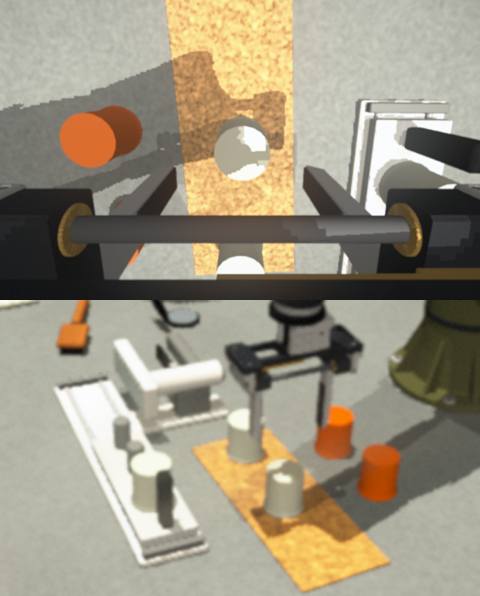

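Tumbler A hangs on post 3 in the scene view, at about (150,480). Tumbler B is centred between the fingers at (242,152) in the wrist view. I'll pick it up.

jog_arm(
  commands=[
    {"dx": 0.02, "dy": 0.04, "dz": 0.8, "ax": 0, "ay": 0, "az": 0, "gripper": 0},
    {"dx": 0, "dy": 0, "dz": 0.9, "ax": 0, "ay": 0, "az": 0, "gripper": 0},
    {"dx": 0, "dy": 0, "dz": 0.6, "ax": 0, "ay": 0, "az": 0, "gripper": 0},
    {"dx": 0, "dy": 0, "dz": 0.45, "ax": 0, "ay": 0, "az": 0, "gripper": 0},
    {"dx": 0, "dy": 0, "dz": 0, "ax": 0, "ay": 0, "az": 0, "gripper": 0.3},
    {"dx": 0, "dy": 0, "dz": 0, "ax": 0, "ay": 0, "az": 0, "gripper": 1},
    {"dx": 0, "dy": 0, "dz": 0, "ax": 0, "ay": 0, "az": 0, "gripper": 1},
    {"dx": 0, "dy": 0, "dz": 0, "ax": 0, "ay": 0, "az": 0, "gripper": 1},
    {"dx": 0, "dy": 0, "dz": 0, "ax": 0, "ay": 0, "az": 0, "gripper": 1},
  ],
)

```text
clock: 15.7
eef_pos: [480.6, 204.7, 35.1]
eef_rot: [3.141, -0.0, 1.518]
wrist_force: [-0.3, -0.3, 3.8]
finger_gap: 56.5
finger_force: 11.7
```

jog_arm(
  commands=[
    {"dx": 0, "dy": 0, "dz": -0.1, "ax": 0, "ay": 0, "az": 0, "gripper": 1},
    {"dx": 0, "dy": 0, "dz": -0.5, "ax": 0, "ay": 0, "az": 0, "gripper": 1},
    {"dx": 0, "dy": 0, "dz": -0.7, "ax": 0, "ay": 0, "az": 0, "gripper": 1},
    {"dx": 0, "dy": 0, "dz": -0.7, "ax": 0, "ay": 0, "az": 0, "gripper": 1},
    {"dx": 0, "dy": 0, "dz": -0.7, "ax": 0, "ay": 0, "az": 0, "gripper": 1},
    {"dx": 0, "dy": 0, "dz": -0.4, "ax": 0, "ay": 0, "az": 0, "gripper": 1},
    {"dx": 0, "dy": 0, "dz": 0, "ax": 0, "ay": 0, "az": 0, "gripper": 1},
  ],
)

```text
clock: 16.58
eef_pos: [480.6, 204.7, 159.2]
eef_rot: [3.14, -0.001, 1.518]
wrist_force: [-0.4, -0.1, -1.8]
finger_gap: 56.2
finger_force: 11.7
```

```bash
python3 -c "
from h import *
go(4.5,88,150);c=load('w4');print(st(px(c,322,202,69)))"
```

```text
at [-183.   206.7  159.2] rot [ 3.140e+00 -1.000e-03  1.518e+00] F [-0.4 -0.1 -1.8] gap 56.2 t 16.575
dx,dy,dz total shares [-2.967  4.688  0.23 ]
[-184.64687988  208.42270925   69.        ]
```

jog_arm(
  commands=[
    {"dx": -0.6, "dy": 0.94, "dz": 0, "ax": 0, "ay": 0, "az": 0, "gripper": 1},
    {"dx": -0.6, "dy": 0.94, "dz": 0, "ax": 0, "ay": 0, "az": 0, "gripper": 1},
    {"dx": -0.6, "dy": 0.94, "dz": 0, "ax": 0, "ay": 0, "az": 0, "gripper": 1},
    {"dx": -0.6, "dy": 0.94, "dz": 0, "ax": 0, "ay": 0, "az": 0, "gripper": 1},
    {"dx": -0.6, "dy": 0.93, "dz": 0, "ax": 0, "ay": 0, "az": 0, "gripper": 1},
    {"dx": 0, "dy": 0, "dz": 0, "ax": 0, "ay": 0, "az": 0, "gripper": 1},
    {"dx": 0, "dy": 0, "dz": 0, "ax": 0, "ay": 0, "az": 0, "gripper": 1},
    {"dx": 0, "dy": 0, "dz": 0, "ax": 0, "ay": 0, "az": 0, "gripper": 1},
  ],
)

```text
clock: 17.58
eef_pos: [660.7, 75.7, 158.4]
eef_rot: [-3.141, 0.0, 1.519]
wrist_force: [0.1, 0.8, -1.2]
finger_gap: 56.5
finger_force: 11.7
```

```bash
python3 -c "
from h import *
go(4.5,87,66)"
```

```text
at [  3.7  87.4 158.4] rot [-3.141  0.     1.519] F [ 0.1  0.8 -1.2] gap 56.5 t 17.575
dx,dy,dz total shares [-0.01   0.021  2.31 ]
```

jog_arm(
  commands=[
    {"dx": 0, "dy": 0.01, "dz": 0.5, "ax": 0, "ay": 0, "az": 0, "gripper": 1},
    {"dx": 0, "dy": 0, "dz": 0.5, "ax": 0, "ay": 0, "az": 0, "gripper": 1},
    {"dx": 0, "dy": 0, "dz": 0.4, "ax": 0, "ay": 0, "az": 0, "gripper": 1},
    {"dx": 0, "dy": 0, "dz": 0.4, "ax": 0, "ay": 0, "az": 0, "gripper": 1},
    {"dx": 0, "dy": 0, "dz": 0.3, "ax": 0, "ay": 0, "az": 0, "gripper": 1},
    {"dx": 0, "dy": 0, "dz": 0.2, "ax": 0, "ay": 0, "az": 0, "gripper": 1},
    {"dx": 0, "dy": 0, "dz": 0, "ax": 0, "ay": 0, "az": 0, "gripper": 1},
    {"dx": 0, "dy": 0, "dz": 0, "ax": 0, "ay": 0, "az": 0, "gripper": 1},
  ],
)

```text
clock: 18.58
eef_pos: [661.9, 74.8, 66.9]
eef_rot: [3.141, -0.0, 1.518]
wrist_force: [0.6, 0.0, -1.5]
finger_gap: 56.5
finger_force: 11.8
```

jog_arm(
  commands=[
    {"dx": 0, "dy": 0, "dz": 0, "ax": 0, "ay": 0, "az": 0, "gripper": 0.2},
    {"dx": 0, "dy": 0, "dz": 0, "ax": 0, "ay": 0, "az": 0, "gripper": 0},
    {"dx": 0, "dy": 0, "dz": 0, "ax": 0, "ay": 0, "az": 0, "gripper": 0},
    {"dx": 0, "dy": 0, "dz": -0.6, "ax": 0, "ay": 0, "az": 0, "gripper": 0},
    {"dx": 0, "dy": 0, "dz": -0.9, "ax": 0, "ay": 0, "az": 0, "gripper": 0},
    {"dx": 0, "dy": 0, "dz": -0.8, "ax": 0, "ay": 0, "az": 0, "gripper": 0},
    {"dx": 0, "dy": 0, "dz": -0.6, "ax": 0, "ay": 0, "az": 0, "gripper": 0},
    {"dx": 0, "dy": 0, "dz": 0, "ax": 0, "ay": 0, "az": 0, "gripper": 0},
  ],
)

```text
clock: 19.58
eef_pos: [662.4, 74.9, 184.4]
eef_rot: [3.138, -0.0, 1.518]
wrist_force: [0.6, 0.1, -0.1]
finger_gap: 94.0
finger_force: 0.0
```

jog_arm(
  commands=[
    {"dx": 0, "dy": -0.95, "dz": 0, "ax": 0, "ay": 0, "az": 0, "gripper": 0},
    {"dx": 0, "dy": -0.95, "dz": 0, "ax": 0, "ay": 0, "az": 0, "gripper": 0},
    {"dx": -0.1, "dy": -0.95, "dz": 0, "ax": 0, "ay": 0, "az": 0, "gripper": 0},
    {"dx": -0.2, "dy": -0.95, "dz": 0, "ax": 0, "ay": 0, "az": 0, "gripper": 0},
    {"dx": -0.2, "dy": -0.95, "dz": 0.5, "ax": 0, "ay": 0, "az": 0, "gripper": 0},
    {"dx": 0, "dy": 0, "dz": 0.5, "ax": 0, "ay": 0, "az": 0, "gripper": 0},
    {"dx": 0, "dy": 0, "dz": 0, "ax": 0, "ay": 0, "az": 0, "gripper": 0},
  ],
)

```text
clock: 20.45
eef_pos: [469.9, 64.8, 141.0]
eef_rot: [-3.138, 0.0, 1.518]
wrist_force: [0.3, 1.0, 0.3]
finger_gap: 93.8
finger_force: 0.0
```

```bash
python3 -c "
from h import *
go(-186,65.5,31)
a=snap('wrist','w5')['image'][:,:,::-1];b=snap('scene','s5')['image'][140:300,200:460,::-1]
cv2.imwrite('pics/w5s5.png',np.vstack([cv2.resize(a,(480,300)),cv2.resize(b,(480,296),interpolation=2)]))"
```

```text
at [-186.3   66.4  141. ] rot [-3.138  0.     1.518] F [0.3 1.  0.3] gap 93.8 t 20.45
dx,dy,dz total shares [-0.023  0.008  2.75 ]
```

View pics/w5s5.png

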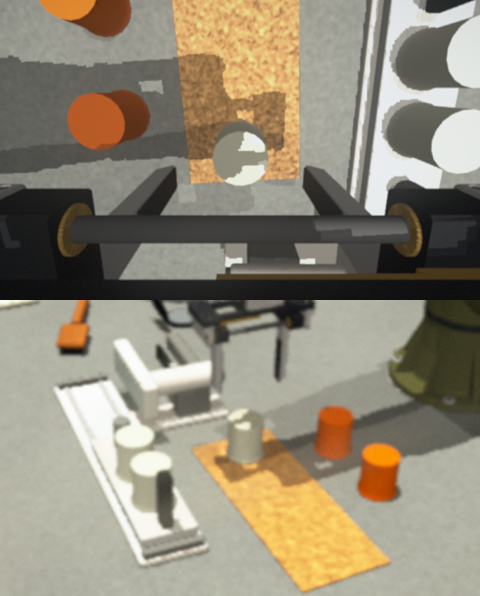

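Tumblers A and B both hang on the carriage. Tumbler C is centred at (240,155) in the wrist view.

jog_arm(
  commands=[
    {"dx": 0.01, "dy": 0.01, "dz": 0.8, "ax": 0, "ay": 0, "az": 0, "gripper": 0},
    {"dx": 0, "dy": 0, "dz": 0.9, "ax": 0, "ay": 0, "az": 0, "gripper": 0},
    {"dx": 0, "dy": 0, "dz": 0.6, "ax": 0, "ay": 0, "az": 0, "gripper": 0},
    {"dx": 0, "dy": 0, "dz": 0.42, "ax": 0, "ay": 0, "az": 0, "gripper": 0},
    {"dx": 0, "dy": 0, "dz": 0, "ax": 0, "ay": 0, "az": 0, "gripper": 0.3},
    {"dx": 0, "dy": 0, "dz": 0, "ax": 0, "ay": 0, "az": 0, "gripper": 1},
    {"dx": 0, "dy": 0, "dz": 0, "ax": 0, "ay": 0, "az": 0, "gripper": 1},
    {"dx": 0, "dy": 0, "dz": 0, "ax": 0, "ay": 0, "az": 0, "gripper": 1},
    {"dx": 0, "dy": 0, "dz": 0, "ax": 0, "ay": 0, "az": 0, "gripper": 1},
  ],
)

```text
clock: 21.68
eef_pos: [471.8, 65.3, 34.4]
eef_rot: [3.141, -0.0, 1.518]
wrist_force: [-0.5, 0.7, 5.2]
finger_gap: 58.9
finger_force: 12.0
```

jog_arm(
  commands=[
    {"dx": 0, "dy": 0, "dz": -0.1, "ax": 0, "ay": 0, "az": 0, "gripper": 1},
    {"dx": 0, "dy": 0, "dz": -0.5, "ax": 0, "ay": 0, "az": 0, "gripper": 1},
    {"dx": 0, "dy": 0, "dz": -0.7, "ax": 0, "ay": 0, "az": 0, "gripper": 1},
    {"dx": 0, "dy": 0, "dz": -0.7, "ax": 0, "ay": 0, "az": 0, "gripper": 1},
    {"dx": 0, "dy": 0, "dz": -0.7, "ax": 0, "ay": 0, "az": 0, "gripper": 1},
    {"dx": 0, "dy": 0, "dz": -0.4, "ax": 0, "ay": 0, "az": 0, "gripper": 1},
    {"dx": 0, "dy": 0, "dz": 0, "ax": 0, "ay": 0, "az": 0, "gripper": 1},
  ],
)

```text
clock: 22.55
eef_pos: [471.6, 65.3, 158.3]
eef_rot: [3.14, -0.0, 1.518]
wrist_force: [0.9, -0.1, -1.5]
finger_gap: 59.1
finger_force: 12.0
```

```bash
python3 -c "
from h import *
go(4,17.5,150);c=load('w5');print(st(px(c,320,206,69)))"
```

```text
at [-184.6   67.   158.3] rot [ 3.14  -0.     1.518] F [ 0.9 -0.1 -1.5] gap 59.1 t 22.55
dx,dy,dz total shares [-1.238  4.715  0.208]
[-186.0130562    66.86397296   69.        ]
```

The gap reads 59.1 mm instead of 56, so I'll check whether the tumbler is held tilted.

```bash
python3 -c "
from h import *
a=snap('wrist','w6')['image'][:,:,::-1];b=snap('scene','s6')['image'][130:250,280:475,::-1]
cv2.imwrite('pics/w6s6.png',np.vstack([cv2.resize(a,(480,300)),cv2.resize(b,(480,296),interpolation=2)]))"
```

```text
(no output)
```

View pics/w6s6.png

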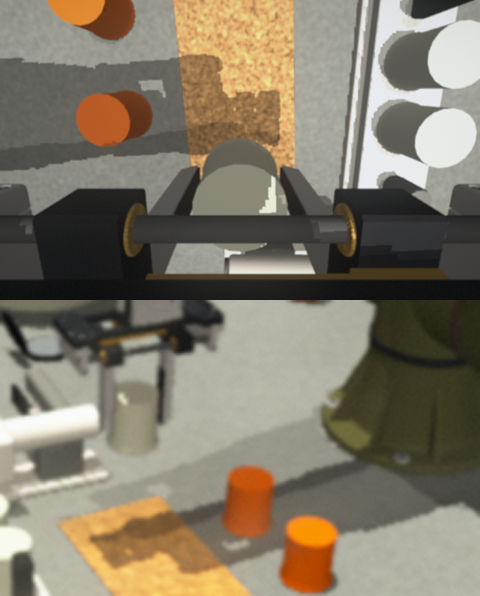

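The tumbler leans only about 3° in the grip, and the 9.5 mm of play around the post allows for that. It should settle flat when released, so I carry on.

jog_arm(
  commands=[
    {"dx": -0.25, "dy": 0.94, "dz": 0, "ax": 0, "ay": 0, "az": 0, "gripper": 1},
    {"dx": -0.25, "dy": 0.94, "dz": 0, "ax": 0, "ay": 0, "az": 0, "gripper": 1},
    {"dx": -0.25, "dy": 0.94, "dz": 0, "ax": 0, "ay": 0, "az": 0, "gripper": 1},
    {"dx": -0.25, "dy": 0.94, "dz": 0, "ax": 0, "ay": 0, "az": 0, "gripper": 1},
    {"dx": -0.23, "dy": 0.95, "dz": 0, "ax": 0, "ay": 0, "az": 0, "gripper": 1},
    {"dx": 0, "dy": 0, "dz": 0, "ax": 0, "ay": 0, "az": 0, "gripper": 1},
    {"dx": 0, "dy": 0, "dz": 0, "ax": 0, "ay": 0, "az": 0, "gripper": 1},
    {"dx": 0, "dy": 0, "dz": 0, "ax": 0, "ay": 0, "az": 0, "gripper": 1},
  ],
)

```text
clock: 23.65
eef_pos: [656.2, 6.6, 157.7]
eef_rot: [-3.141, -0.0, 1.518]
wrist_force: [0.2, 0.8, -1.3]
finger_gap: 59.0
finger_force: 12.0
```

```bash
python3 -c "
from h import *
go(4,17.5,67)"
```

```text
at [  2.9  18.1 157.7] rot [-3.141 -0.     1.518] F [ 0.2  0.8 -1.3] gap 59.0 t 23.65
dx,dy,dz total shares [-0.016  0.028  2.269]
```

jog_arm(
  commands=[
    {"dx": 0, "dy": 0.01, "dz": 0.5, "ax": 0, "ay": 0, "az": 0, "gripper": 1},
    {"dx": 0, "dy": 0, "dz": 0.5, "ax": 0, "ay": 0, "az": 0, "gripper": 1},
    {"dx": 0, "dy": 0, "dz": 0.4, "ax": 0, "ay": 0, "az": 0, "gripper": 1},
    {"dx": 0, "dy": 0, "dz": 0.4, "ax": 0, "ay": 0, "az": 0, "gripper": 1},
    {"dx": 0, "dy": 0, "dz": 0.3, "ax": 0, "ay": 0, "az": 0, "gripper": 1},
    {"dx": 0, "dy": 0, "dz": 0.17, "ax": 0, "ay": 0, "az": 0, "gripper": 1},
    {"dx": 0, "dy": 0, "dz": 0, "ax": 0, "ay": 0, "az": 0, "gripper": 1},
    {"dx": 0, "dy": 0, "dz": 0, "ax": 0, "ay": 0, "az": 0, "gripper": 1},
  ],
)

```text
clock: 24.65
eef_pos: [657.6, 6.1, 67.7]
eef_rot: [3.141, 0.0, 1.518]
wrist_force: [0.7, -0.1, -0.6]
finger_gap: 59.2
finger_force: 12.0
```

jog_arm(
  commands=[
    {"dx": 0, "dy": 0, "dz": 0, "ax": 0, "ay": 0, "az": 0, "gripper": 0.2},
    {"dx": 0, "dy": 0, "dz": 0, "ax": 0, "ay": 0, "az": 0, "gripper": 0},
    {"dx": 0, "dy": 0, "dz": 0, "ax": 0, "ay": 0, "az": 0, "gripper": 0},
    {"dx": 0, "dy": 0, "dz": -0.6, "ax": 0, "ay": 0, "az": 0, "gripper": 0},
    {"dx": 0, "dy": 0, "dz": -0.9, "ax": 0, "ay": 0, "az": 0, "gripper": 0},
    {"dx": 0, "dy": 0, "dz": -0.8, "ax": 0, "ay": 0, "az": 0, "gripper": 0},
    {"dx": 0, "dy": 0, "dz": -0.6, "ax": 0, "ay": 0, "az": 0, "gripper": 0},
    {"dx": 0, "dy": 0, "dz": 0, "ax": 0, "ay": 0, "az": 0, "gripper": 0},
  ],
)

```text
clock: 25.65
eef_pos: [658.0, 6.1, 184.8]
eef_rot: [3.138, -0.0, 1.518]
wrist_force: [0.2, -0.8, -0.2]
finger_gap: 94.0
finger_force: 0.0
```

jog_arm(
  commands=[
    {"dx": 1, "dy": 0, "dz": 0, "ax": 0, "ay": 0, "az": 0, "gripper": 0},
    {"dx": 1, "dy": 0, "dz": 0, "ax": 0, "ay": 0, "az": 0, "gripper": 0},
    {"dx": 1, "dy": 0, "dz": 0, "ax": 0, "ay": 0, "az": 0, "gripper": 0},
    {"dx": 1, "dy": 0, "dz": 0, "ax": 0, "ay": 0, "az": 0, "gripper": 0},
    {"dx": 1, "dy": 0, "dz": 0, "ax": 0, "ay": 0, "az": 0, "gripper": 0},
    {"dx": 0, "dy": 0, "dz": 0, "ax": 0, "ay": 0, "az": 0, "gripper": 0},
  ],
)

```text
clock: 26.4
eef_pos: [667.1, 208.4, 180.9]
eef_rot: [-3.139, 0.0, 1.521]
wrist_force: [0.4, 0.0, -1.0]
finger_gap: 94.2
finger_force: 0.0
```

```bash
python3 -c "
from h import *
go(4.5,217.5,89)
a=snap('wrist','w7')['image'][:,:,::-1];b=snap('scene','s7')['image'][140:300,200:460,::-1]
cv2.imwrite('pics/w7s7.png',np.vstack([cv2.resize(a,(480,300)),cv2.resize(b,(480,296),interpolation=2)]))"
```

```text
at [  3.  220.3 180.9] rot [-3.139  0.     1.521] F [ 0.4  0.  -1. ] gap 94.2 t 26.4
dx,dy,dz total shares [-0.069  0.037  2.297]
```

View pics/w7s7.png

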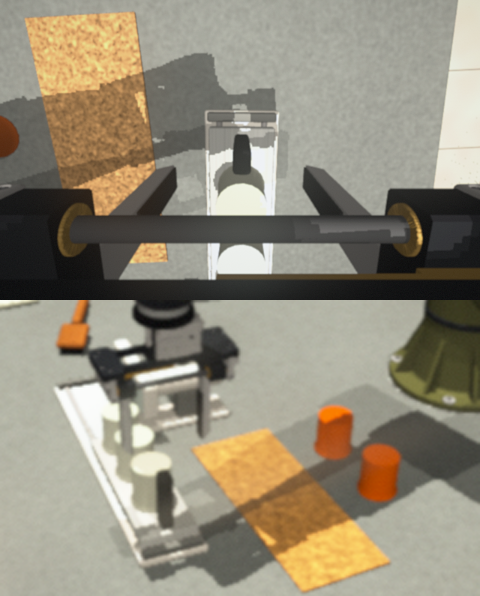

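All three tumblers hang upright on the carriage, and the handle is between the fingers at (242,155). I'll grip it and push the carriage in.

jog_arm(
  commands=[
    {"dx": -0.06, "dy": 0.04, "dz": 0.6, "ax": 0, "ay": 0, "az": 0, "gripper": 0},
    {"dx": 0, "dy": 0, "dz": 0.7, "ax": 0, "ay": 0, "az": 0, "gripper": 0},
    {"dx": 0, "dy": 0, "dz": 0.6, "ax": 0, "ay": 0, "az": 0, "gripper": 0.3},
    {"dx": 0, "dy": 0, "dz": 0.38, "ax": 0, "ay": 0, "az": 0, "gripper": 0.6},
    {"dx": 0, "dy": 0, "dz": 0, "ax": 0, "ay": 0, "az": 0, "gripper": 1},
    {"dx": 0, "dy": 0, "dz": 0, "ax": 0, "ay": 0, "az": 0, "gripper": 1},
    {"dx": 0, "dy": 0, "dz": 0, "ax": 0, "ay": 0, "az": 0, "gripper": 1},
    {"dx": 0, "dy": 0, "dz": 0, "ax": 0, "ay": 0, "az": 0, "gripper": 1},
    {"dx": 0, "dy": 0, "dz": 0, "ax": 0, "ay": 0, "az": 0, "gripper": 1},
  ],
  squeeze=12,
)

```text
clock: 27.62
eef_pos: [669.4, 203.5, 92.1]
eef_rot: [3.141, -0.0, 1.518]
wrist_force: [-0.5, 0.2, -0.1]
finger_gap: 27.6
finger_force: 0.0
```

jog_arm(
  commands=[
    {"dx": -0.08, "dy": 0, "dz": 0, "ax": 0, "ay": 0, "az": 0, "gripper": 1},
    {"dx": -0.15, "dy": 0, "dz": 0, "ax": 0, "ay": 0, "az": 0, "gripper": 1},
    {"dx": -0.2, "dy": 0, "dz": 0, "ax": 0, "ay": 0, "az": 0, "gripper": 1},
    {"dx": -0.2, "dy": 0, "dz": 0, "ax": 0, "ay": 0, "az": 0, "gripper": 1},
    {"dx": -0.2, "dy": 0, "dz": 0, "ax": 0, "ay": 0, "az": 0, "gripper": 1},
    {"dx": -0.2, "dy": 0, "dz": 0, "ax": 0, "ay": 0, "az": 0, "gripper": 1},
    {"dx": -0.2, "dy": 0, "dz": 0, "ax": 0, "ay": 0, "az": 0, "gripper": 1},
    {"dx": -0.12, "dy": 0, "dz": 0, "ax": 0, "ay": 0, "az": 0, "gripper": 1},
    {"dx": 0, "dy": 0, "dz": 0, "ax": 0, "ay": 0, "az": 0, "gripper": 1},
  ],
)

```text
clock: 28.75
eef_pos: [665.4, 149.1, 91.8]
eef_rot: [-3.139, 0.0, 1.518]
wrist_force: [-11.0, -1.3, 4.8]
finger_gap: 18.1
finger_force: 12.0
```

```bash
python3 -c "
from h import *
go(4.5,27.5,89)"
```

```text
at [  4.4 161.   91.8] rot [-3.139  0.     1.518] F [-11.   -1.3   4.8] gap 18.1 t 28.75
dx,dy,dz total shares [-3.337e+00  1.000e-03  7.100e-02]
```

jog_arm(
  commands=[
    {"dx": -0.1, "dy": -0.02, "dz": 0, "ax": 0, "ay": 0, "az": 0, "gripper": 1},
    {"dx": -0.2, "dy": 0, "dz": 0, "ax": 0, "ay": 0, "az": 0, "gripper": 1},
    {"dx": -0.25, "dy": 0, "dz": 0, "ax": 0, "ay": 0, "az": 0, "gripper": 1},
    {"dx": -0.25, "dy": 0, "dz": 0, "ax": 0, "ay": 0, "az": 0, "gripper": 1},
    {"dx": -0.25, "dy": 0, "dz": 0, "ax": 0, "ay": 0, "az": 0, "gripper": 1},
    {"dx": -0.25, "dy": 0, "dz": 0, "ax": 0, "ay": 0, "az": 0, "gripper": 1},
    {"dx": -0.25, "dy": 0, "dz": 0, "ax": 0, "ay": 0, "az": 0, "gripper": 1},
    {"dx": -0.25, "dy": 0, "dz": 0, "ax": 0, "ay": 0, "az": 0, "gripper": 1},
    {"dx": -0.2, "dy": 0, "dz": 0, "ax": 0, "ay": 0, "az": 0, "gripper": 1},
    {"dx": -0.1, "dy": 0, "dz": 0, "ax": 0, "ay": 0, "az": 0, "gripper": 1},
  ],
)

```text
clock: 30.0
eef_pos: [660.3, 64.9, 91.9]
eef_rot: [-3.139, 0.0, 1.517]
wrist_force: [-9.8, 2.0, 4.8]
finger_gap: 18.2
finger_force: 12.0
```

jog_arm(
  commands=[
    {"dx": -0.15, "dy": 0, "dz": 0, "ax": 0, "ay": 0, "az": 0, "gripper": 1},
    {"dx": -0.15, "dy": 0, "dz": 0, "ax": 0, "ay": 0, "az": 0, "gripper": 1},
    {"dx": -0.15, "dy": 0, "dz": 0, "ax": 0, "ay": 0, "az": 0, "gripper": 1},
    {"dx": -0.15, "dy": 0, "dz": 0, "ax": 0, "ay": 0, "az": 0, "gripper": 1},
    {"dx": 0, "dy": 0, "dz": 0, "ax": 0, "ay": 0, "az": 0, "gripper": 1},
    {"dx": 0, "dy": 0, "dz": 0, "ax": 0, "ay": 0, "az": 0, "gripper": 1},
  ],
)

```text
clock: 30.75
eef_pos: [658.8, 40.8, 91.8]
eef_rot: [-3.139, 0.001, 1.518]
wrist_force: [-12.9, -0.9, 6.6]
finger_gap: 17.9
finger_force: 12.0
```

```bash
python3 -c "
from h import *
go(4.5,27.5,89)"
```

```text
at [ 3.7 52.5 91.8] rot [-3.139e+00  1.000e-03  1.518e+00] F [-12.9  -0.9   6.6] gap 17.9 t 30.75
dx,dy,dz total shares [-0.625  0.021  0.07 ]
```

jog_arm(
  commands=[
    {"dx": -0.15, "dy": -0.02, "dz": 0, "ax": 0, "ay": 0, "az": 0, "gripper": 1},
    {"dx": -0.15, "dy": 0, "dz": 0, "ax": 0, "ay": 0, "az": 0, "gripper": 1},
    {"dx": -0.12, "dy": 0, "dz": 0, "ax": 0, "ay": 0, "az": 0, "gripper": 1},
    {"dx": 0, "dy": 0, "dz": 0, "ax": 0, "ay": 0, "az": 0, "gripper": 1},
  ],
)

```text
clock: 31.25
eef_pos: [657.8, 23.9, 91.9]
eef_rot: [-3.14, 0.001, 1.517]
wrist_force: [-6.9, -2.6, 3.7]
finger_gap: 18.1
finger_force: 12.0
```

jog_arm(
  commands=[
    {"dx": -0.12, "dy": 0, "dz": 0, "ax": 0, "ay": 0, "az": 0, "gripper": 1},
    {"dx": -0.12, "dy": 0, "dz": 0, "ax": 0, "ay": 0, "az": 0, "gripper": 1},
    {"dx": 0, "dy": 0, "dz": 0, "ax": 0, "ay": 0, "az": 0, "gripper": 1},
    {"dx": 0, "dy": 0, "dz": 0, "ax": 0, "ay": 0, "az": 0, "gripper": 1},
  ],
)

```text
clock: 31.75
eef_pos: [657.2, 14.4, 91.9]
eef_rot: [-3.14, 0.001, 1.517]
wrist_force: [-7.8, -0.9, 2.9]
finger_gap: 17.8
finger_force: 12.0
```

jog_arm(
  commands=[
    {"dx": -0.12, "dy": 0, "dz": 0, "ax": 0, "ay": 0, "az": 0, "gripper": 1},
    {"dx": 0, "dy": 0, "dz": 0, "ax": 0, "ay": 0, "az": 0, "gripper": 1},
    {"dx": 0, "dy": 0, "dz": 0, "ax": 0, "ay": 0, "az": 0, "gripper": 1},
  ],
)

```text
clock: 32.12
eef_pos: [657.0, 10.6, 91.8]
eef_rot: [-3.14, -0.001, 1.518]
wrist_force: [-6.9, 5.1, 3.4]
finger_gap: 18.0
finger_force: 12.0
```

jog_arm(
  commands=[
    {"dx": -0.08, "dy": 0, "dz": 0, "ax": 0, "ay": 0, "az": 0, "gripper": 1},
    {"dx": 0, "dy": 0, "dz": 0, "ax": 0, "ay": 0, "az": 0, "gripper": 1},
    {"dx": 0, "dy": 0, "dz": 0, "ax": 0, "ay": 0, "az": 0, "gripper": 1},
  ],
)

```text
clock: 32.5
eef_pos: [656.9, 8.8, 91.8]
eef_rot: [-3.14, -0.002, 1.519]
wrist_force: [-5.9, 12.7, 3.0]
finger_gap: 18.0
finger_force: 12.0
```

jog_arm(
  commands=[
    {"dx": -0.08, "dy": 0, "dz": 0, "ax": 0, "ay": 0, "az": 0, "gripper": 1},
    {"dx": 0, "dy": 0, "dz": 0, "ax": 0, "ay": 0, "az": 0, "gripper": 1},
    {"dx": 0, "dy": 0, "dz": 0, "ax": 0, "ay": 0, "az": 0, "gripper": 1},
  ],
)

```text
clock: 32.88
eef_pos: [656.7, 5.9, 91.7]
eef_rot: [-3.14, -0.003, 1.519]
wrist_force: [-5.6, 14.1, 1.7]
finger_gap: 17.8
finger_force: 12.0
```

```bash
python3 -c "
from h import *
go(4.5,27.5,89)"
```

```text
at [ 3.4 17.5 91.7] rot [-3.140e+00 -3.000e-03  1.519e+00] F [-5.6 14.1  1.7] gap 17.8 t 32.875
dx,dy,dz total shares [0.25  0.027 0.068]
```

jog_arm(
  commands=[
    {"dx": 0.1, "dy": 0, "dz": 0, "ax": 0, "ay": 0, "az": 0, "gripper": 0},
    {"dx": 0, "dy": 0, "dz": 0, "ax": 0, "ay": 0, "az": 0, "gripper": 0},
    {"dx": 0, "dy": 0, "dz": 0, "ax": 0, "ay": 0, "az": 0, "gripper": 0},
    {"dx": 0, "dy": 0, "dz": -0.6, "ax": 0, "ay": 0, "az": 0, "gripper": 0},
    {"dx": 0, "dy": 0, "dz": -0.9, "ax": 0, "ay": 0, "az": 0, "gripper": 0},
    {"dx": 0, "dy": 0, "dz": -0.8, "ax": 0, "ay": 0, "az": 0, "gripper": 0},
    {"dx": 0, "dy": 0, "dz": -0.5, "ax": 0, "ay": 0, "az": 0, "gripper": 0},
    {"dx": 0, "dy": 0, "dz": 0, "ax": 0, "ay": 0, "az": 0, "gripper": 0},
  ],
)

```text
clock: 33.88
eef_pos: [658.0, 7.8, 205.3]
eef_rot: [3.139, 0.0, 1.518]
wrist_force: [0.2, 0.1, 0.3]
finger_gap: 92.9
finger_force: 0.0
```

jog_arm(
  commands=[
    {"dx": -0.8, "dy": -0.8, "dz": 0, "ax": 0, "ay": 0, "az": 0, "gripper": 0},
    {"dx": -0.85, "dy": -0.8, "dz": 0, "ax": 0, "ay": 0, "az": 0, "gripper": 0},
    {"dx": -0.85, "dy": -0.8, "dz": 0, "ax": 0, "ay": 0, "az": 0, "gripper": 0},
    {"dx": -0.85, "dy": -0.8, "dz": 0, "ax": 0, "ay": 0, "az": 0, "gripper": 0},
    {"dx": -0.8, "dy": -0.7, "dz": 0, "ax": 0, "ay": 0, "az": 0, "gripper": 0},
    {"dx": 0, "dy": 0, "dz": 0, "ax": 0, "ay": 0, "az": 0, "gripper": 0},
    {"dx": 0, "dy": 0, "dz": 0, "ax": 0, "ay": 0, "az": 0, "gripper": 0},
  ],
)

```text
clock: 34.75
eef_pos: [493.0, -149.1, 203.2]
eef_rot: [-3.141, -0.0, 1.518]
wrist_force: [-0.0, 0.2, -0.2]
finger_gap: 94.2
finger_force: 0.0
```

```bash
python3 -c "
from h import *
go(-152,-155,64)
a=snap('wrist','w8')['image'][:,:,::-1];b=snap('top','t8')['image'][120:220,220:420,::-1]
cv2.imwrite('pics/w8t8.png',np.vstack([cv2.resize(a,(480,300)),cv2.resize(b,(480,240),interpolation=2)]))"
```

```text
at [-151.9 -146.   203.2] rot [-3.141 -0.     1.518] F [-0.   0.2 -0.2] gap 94.2 t 34.75
dx,dy,dz total shares [-2.25e-01 -3.00e-03  3.48e+00]
```

View pics/w8t8.png

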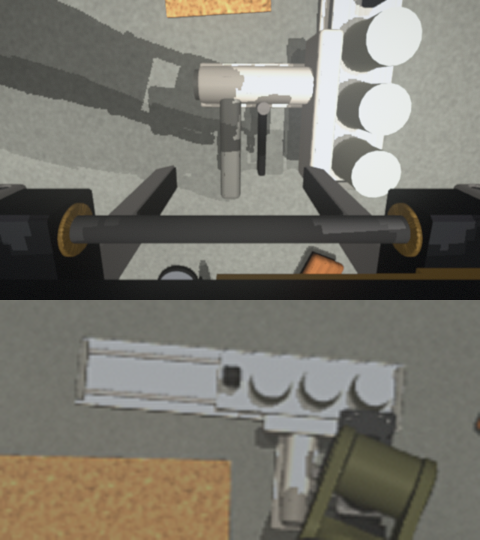

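The carriage is fully in and all three tumblers are on their posts. In the wrist view the grip bar spans columns 219–241 and ends at row 197. The trigger spans columns 257–267 and ends at row 175.

```bash
python3 -c "
from h import *
c=load('w8');k=4/3
for n,u,v,z in [('gripback',220,165,91),('gripfront',241,165,91),('trigback',257,165,88),('trigfront',267,165,88),('gripend',231,190,91),('trigend',262,170,88)]: print(n,st(px(c,u*k,v*k,z)).round(1))"
```

```text
gripback [-174.6 -168.8   91. ]
gripfront [-150.2 -168.8   91. ]
trigback [-131.3 -169.7   88. ]
trigfront [-119.6 -169.7   88. ]
gripend [-162.1 -199.9   91. ]
trigend [-125.3 -175.9   88. ]
```

jog_arm(
  commands=[
    {"dx": -0.22, "dy": -0.03, "dz": 0.4, "ax": 0, "ay": 0, "az": 0, "gripper": 0},
    {"dx": 0, "dy": 0, "dz": 0.7, "ax": 0, "ay": 0, "az": 0, "gripper": 0},
    {"dx": 0, "dy": 0, "dz": 0.8, "ax": 0, "ay": 0, "az": 0, "gripper": 0},
    {"dx": 0, "dy": 0, "dz": 0.7, "ax": 0, "ay": 0, "az": 0, "gripper": 0},
    {"dx": 0, "dy": 0, "dz": 0.5, "ax": 0, "ay": 0, "az": 0, "gripper": 0},
    {"dx": 0, "dy": 0, "dz": 0.36, "ax": 0, "ay": 0, "az": 0, "gripper": 0},
    {"dx": 0, "dy": 0, "dz": 0, "ax": 0, "ay": 0, "az": 0, "gripper": 0},
    {"dx": 0, "dy": 0, "dz": 0, "ax": 0, "ay": 0, "az": 0, "gripper": 0},
  ],
)

```text
clock: 35.85
eef_pos: [491.5, -158.2, 66.0]
eef_rot: [3.141, 0.0, 1.518]
wrist_force: [-0.0, 0.8, 0.0]
finger_gap: 93.7
finger_force: 0.0
```

```bash
python3 -c "
from h import *
go(-153,-155,64)"
```

```text
at [-152.8 -155.1   66. ] rot [3.141 0.    1.518] F [-0.   0.8  0. ] gap 93.7 t 35.85
dx,dy,dz total shares [ 0.004 -0.004  0.049]
```

jog_arm(
  commands=[
    {"dx": 0, "dy": 0, "dz": 0.04, "ax": 0, "ay": 0, "az": 0, "gripper": 0.3},
    {"dx": 0, "dy": 0, "dz": 0, "ax": 0, "ay": 0, "az": 0, "gripper": 1},
    {"dx": 0, "dy": 0, "dz": 0, "ax": 0, "ay": 0, "az": 0, "gripper": 1},
    {"dx": 0, "dy": 0, "dz": 0, "ax": 0, "ay": 0, "az": 0, "gripper": 1},
    {"dx": 0, "dy": 0, "dz": 0, "ax": 0, "ay": 0, "az": 0, "gripper": 1},
    {"dx": 0, "dy": 0, "dz": 0, "ax": 0, "ay": 0, "az": 0, "gripper": 1},
    {"dx": 0, "dy": 0, "dz": 0, "ax": 0, "ay": 0, "az": 0, "gripper": 1},
    {"dx": 0, "dy": 0, "dz": 0, "ax": 0, "ay": 0, "az": 0, "gripper": 1},
  ],
  squeeze=35,
)

```text
clock: 36.85
eef_pos: [491.0, -158.2, 64.1]
eef_rot: [-3.141, 0.0, 1.518]
wrist_force: [-2.6, 1.0, 4.5]
finger_gap: 42.9
finger_force: 33.6
```

jog_arm(
  commands=[
    {"dx": 0, "dy": 0, "dz": 0, "ax": 0, "ay": 0, "az": 0, "gripper": 1},
    {"dx": 0, "dy": 0, "dz": 0, "ax": 0, "ay": 0, "az": 0, "gripper": 1},
    {"dx": 0, "dy": 0, "dz": 0, "ax": 0, "ay": 0, "az": 0, "gripper": 1},
    {"dx": 0, "dy": 0, "dz": 0, "ax": 0, "ay": 0, "az": 0, "gripper": 1},
    {"dx": 0, "dy": 0, "dz": 0, "ax": 0, "ay": 0, "az": 0, "gripper": 1},
    {"dx": 0, "dy": 0, "dz": 0, "ax": 0, "ay": 0, "az": 0, "gripper": 1},
    {"dx": 0, "dy": 0, "dz": 0, "ax": 0, "ay": 0, "az": 0, "gripper": 1},
    {"dx": 0, "dy": 0, "dz": 0, "ax": 0, "ay": 0, "az": 0, "gripper": 1},
  ],
)

```text
clock: 37.85
eef_pos: [491.0, -158.1, 64.1]
eef_rot: [-3.141, 0.0, 1.518]
wrist_force: [-3.6, -0.1, 5.1]
finger_gap: 42.8
finger_force: 33.6
```

jog_arm(
  commands=[
    {"dx": 0, "dy": 0, "dz": 0, "ax": 0, "ay": 0, "az": 0, "gripper": 1},
    {"dx": 0, "dy": 0, "dz": 0, "ax": 0, "ay": 0, "az": 0, "gripper": 1},
    {"dx": 0, "dy": 0, "dz": 0, "ax": 0, "ay": 0, "az": 0, "gripper": 1},
    {"dx": 0, "dy": 0, "dz": 0, "ax": 0, "ay": 0, "az": 0, "gripper": 1},
    {"dx": 0, "dy": 0, "dz": 0, "ax": 0, "ay": 0, "az": 0, "gripper": 1},
    {"dx": 0, "dy": 0, "dz": 0, "ax": 0, "ay": 0, "az": 0, "gripper": 1},
  ],
)

```text
clock: 38.6
eef_pos: [491.0, -158.1, 64.1]
eef_rot: [-3.141, 0.0, 1.518]
wrist_force: [-3.2, -0.1, 4.8]
finger_gap: 43.0
finger_force: 33.6
```

jog_arm(
  commands=[
    {"dx": 0, "dy": 0, "dz": 0, "ax": 0, "ay": 0, "az": 0, "gripper": 0},
    {"dx": 0, "dy": 0, "dz": 0, "ax": 0, "ay": 0, "az": 0, "gripper": 0},
    {"dx": 0, "dy": 0, "dz": 0, "ax": 0, "ay": 0, "az": 0, "gripper": 0},
    {"dx": 0, "dy": 0, "dz": 0, "ax": 0, "ay": 0, "az": 0, "gripper": 0},
    {"dx": 0, "dy": 0, "dz": -0.5, "ax": 0, "ay": 0, "az": 0, "gripper": 0},
    {"dx": 0, "dy": 0, "dz": -0.9, "ax": 0, "ay": 0, "az": 0, "gripper": 0},
    {"dx": 0, "dy": 0, "dz": -0.9, "ax": 0, "ay": 0, "az": 0, "gripper": 0},
    {"dx": 0, "dy": 0, "dz": -0.9, "ax": 0, "ay": 0, "az": 0, "gripper": 0},
    {"dx": 0, "dy": 0, "dz": -0.3, "ax": 0, "ay": 0, "az": 0, "gripper": 0},
    {"dx": 0, "dy": 0, "dz": 0, "ax": 0, "ay": 0, "az": 0, "gripper": 0},
  ],
  squeeze=12,
)

```text
clock: 39.85
eef_pos: [491.2, -158.1, 203.6]
eef_rot: [3.141, 0.0, 1.518]
wrist_force: [1.0, -0.6, -0.6]
finger_gap: 94.0
finger_force: 0.0
```

jog_arm(
  commands=[
    {"dx": 0.9, "dy": 0.78, "dz": 0, "ax": 0, "ay": 0, "az": 0, "gripper": 0},
    {"dx": 0.9, "dy": 0.78, "dz": 0, "ax": 0, "ay": 0, "az": 0, "gripper": 0},
    {"dx": 0.9, "dy": 0.78, "dz": 0, "ax": 0, "ay": 0, "az": 0, "gripper": 0},
    {"dx": 0.9, "dy": 0.78, "dz": 0, "ax": 0, "ay": 0, "az": 0, "gripper": 0},
    {"dx": 0.9, "dy": 0.8, "dz": 0, "ax": 0, "ay": 0, "az": 0, "gripper": 0},
    {"dx": 0, "dy": 0, "dz": 0, "ax": 0, "ay": 0, "az": 0, "gripper": 0},
    {"dx": 0, "dy": 0, "dz": 0, "ax": 0, "ay": 0, "az": 0, "gripper": 0},
  ],
)

```text
clock: 40.72
eef_pos: [656.6, 13.0, 202.1]
eef_rot: [-3.139, 0.0, 1.518]
wrist_force: [-0.6, -0.6, 0.5]
finger_gap: 93.8
finger_force: 0.0
```

```bash
python3 -c "
from h import *
go(4.2,26,89)
a=snap('wrist','w9')['image'][:,:,::-1];b=snap('scene','s9')['image'][140:300,200:460,::-1]
cv2.imwrite('pics/w9s9.png',np.vstack([cv2.resize(a,(480,300)),cv2.resize(b,(480,296),interpolation=2)]))"
```

```text
at [  2.9  24.6 202.1] rot [-3.139  0.     1.518] F [-0.6 -0.6  0.5] gap 93.8 t 40.725
dx,dy,dz total shares [0.034 0.032 2.827]
```

View pics/w9s9.png

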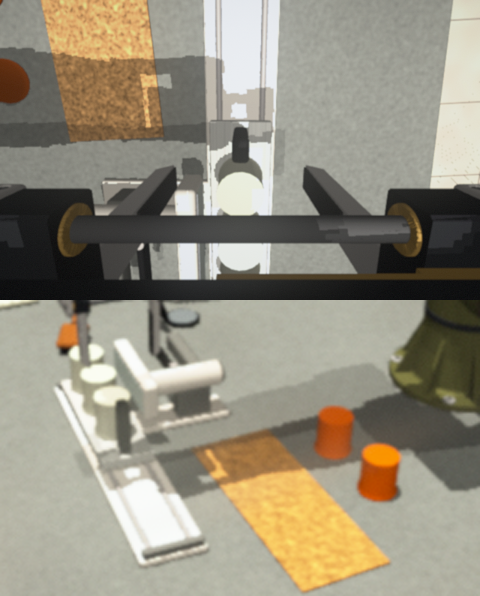

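The carriage and tumblers are still fully in, the trigger is released, and the handle sits between the fingers at (241,143). I'll grip it and pull out.

jog_arm(
  commands=[
    {"dx": 0.03, "dy": 0.03, "dz": 0.8, "ax": 0, "ay": 0, "az": 0, "gripper": 0},
    {"dx": 0, "dy": 0, "dz": 0.8, "ax": 0, "ay": 0, "az": 0, "gripper": 0},
    {"dx": 0, "dy": 0, "dz": 0.7, "ax": 0, "ay": 0, "az": 0, "gripper": 0.3},
    {"dx": 0, "dy": 0, "dz": 0.5, "ax": 0, "ay": 0, "az": 0, "gripper": 0.6},
    {"dx": 0, "dy": 0, "dz": 0, "ax": 0, "ay": 0, "az": 0, "gripper": 1},
    {"dx": 0, "dy": 0, "dz": 0, "ax": 0, "ay": 0, "az": 0, "gripper": 1},
    {"dx": 0, "dy": 0, "dz": 0, "ax": 0, "ay": 0, "az": 0, "gripper": 1},
    {"dx": 0, "dy": 0, "dz": 0, "ax": 0, "ay": 0, "az": 0, "gripper": 1},
    {"dx": 0, "dy": 0, "dz": 0, "ax": 0, "ay": 0, "az": 0, "gripper": 1},
    {"dx": 0, "dy": 0, "dz": 0, "ax": 0, "ay": 0, "az": 0, "gripper": 1},
  ],
)

```text
clock: 42.08
eef_pos: [657.6, 14.7, 91.8]
eef_rot: [-3.139, -0.0, 1.518]
wrist_force: [-23.9, 0.8, 15.1]
finger_gap: 18.4
finger_force: 12.0
```

jog_arm(
  commands=[
    {"dx": 0, "dy": 0, "dz": 0, "ax": 0, "ay": 0, "az": 0, "gripper": 1},
    {"dx": 0.08, "dy": 0, "dz": 0, "ax": 0, "ay": 0, "az": 0, "gripper": 1},
    {"dx": 0.15, "dy": 0, "dz": 0, "ax": 0, "ay": 0, "az": 0, "gripper": 1},
    {"dx": 0.2, "dy": 0, "dz": 0, "ax": 0, "ay": 0, "az": 0, "gripper": 1},
    {"dx": 0.25, "dy": 0, "dz": 0, "ax": 0, "ay": 0, "az": 0, "gripper": 1},
    {"dx": 0.25, "dy": 0, "dz": 0, "ax": 0, "ay": 0, "az": 0, "gripper": 1},
    {"dx": 0.25, "dy": 0, "dz": 0, "ax": 0, "ay": 0, "az": 0, "gripper": 1},
    {"dx": 0.25, "dy": 0, "dz": 0, "ax": 0, "ay": 0, "az": 0, "gripper": 1},
    {"dx": 0.25, "dy": 0, "dz": 0, "ax": 0, "ay": 0, "az": 0, "gripper": 1},
    {"dx": 0.25, "dy": 0, "dz": 0, "ax": 0, "ay": 0, "az": 0, "gripper": 1},
  ],
)

```text
clock: 43.32
eef_pos: [661.9, 91.8, 91.9]
eef_rot: [-3.139, 0.0, 1.518]
wrist_force: [-7.2, -1.2, 3.9]
finger_gap: 18.0
finger_force: 12.0
```

jog_arm(
  commands=[
    {"dx": 0.25, "dy": 0, "dz": 0, "ax": 0, "ay": 0, "az": 0, "gripper": 1},
    {"dx": 0.25, "dy": 0, "dz": 0, "ax": 0, "ay": 0, "az": 0, "gripper": 1},
    {"dx": 0.25, "dy": 0, "dz": 0, "ax": 0, "ay": 0, "az": 0, "gripper": 1},
    {"dx": 0.25, "dy": 0, "dz": 0, "ax": 0, "ay": 0, "az": 0, "gripper": 1},
    {"dx": 0.25, "dy": 0, "dz": 0, "ax": 0, "ay": 0, "az": 0, "gripper": 1},
    {"dx": 0.25, "dy": 0, "dz": 0, "ax": 0, "ay": 0, "az": 0, "gripper": 1},
    {"dx": 0.25, "dy": 0, "dz": 0, "ax": 0, "ay": 0, "az": 0, "gripper": 1},
    {"dx": 0.2, "dy": 0, "dz": 0, "ax": 0, "ay": 0, "az": 0, "gripper": 1},
    {"dx": 0.1, "dy": 0, "dz": 0, "ax": 0, "ay": 0, "az": 0, "gripper": 1},
    {"dx": 0, "dy": 0, "dz": 0, "ax": 0, "ay": 0, "az": 0, "gripper": 1},
  ],
)

```text
clock: 44.58
eef_pos: [666.8, 174.1, 91.9]
eef_rot: [-3.141, -0.001, 1.518]
wrist_force: [-5.2, 1.2, 4.1]
finger_gap: 17.8
finger_force: 12.0
```

```bash
python3 -c "
from h import *
go(4.2,216,89)"
```

```text
at [  4.6 186.   91.9] rot [-3.141e+00 -1.000e-03  1.518e+00] F [-5.2  1.2  4.1] gap 17.8 t 44.575
dx,dy,dz total shares [ 0.751 -0.01   0.073]
```

jog_arm(
  commands=[
    {"dx": 0.15, "dy": 0, "dz": 0, "ax": 0, "ay": 0, "az": 0, "gripper": 1},
    {"dx": 0.15, "dy": 0, "dz": 0, "ax": 0, "ay": 0, "az": 0, "gripper": 1},
    {"dx": 0.15, "dy": 0, "dz": 0, "ax": 0, "ay": 0, "az": 0, "gripper": 1},
    {"dx": 0.15, "dy": 0, "dz": 0, "ax": 0, "ay": 0, "az": 0, "gripper": 1},
    {"dx": 0, "dy": 0, "dz": 0, "ax": 0, "ay": 0, "az": 0, "gripper": 1},
    {"dx": 0, "dy": 0, "dz": 0, "ax": 0, "ay": 0, "az": 0, "gripper": 1},
  ],
)

```text
clock: 45.32
eef_pos: [668.3, 197.5, 91.9]
eef_rot: [3.141, -0.0, 1.518]
wrist_force: [-4.2, 1.8, 4.0]
finger_gap: 17.6
finger_force: 12.0
```

jog_arm(
  commands=[
    {"dx": 0.12, "dy": 0, "dz": 0, "ax": 0, "ay": 0, "az": 0, "gripper": 1},
    {"dx": 0.12, "dy": 0, "dz": 0, "ax": 0, "ay": 0, "az": 0, "gripper": 1},
    {"dx": 0, "dy": 0, "dz": 0, "ax": 0, "ay": 0, "az": 0, "gripper": 1},
    {"dx": 0, "dy": 0, "dz": 0, "ax": 0, "ay": 0, "az": 0, "gripper": 1},
  ],
)

```text
clock: 45.82
eef_pos: [668.8, 205.9, 91.7]
eef_rot: [-3.141, 0.002, 1.517]
wrist_force: [-5.3, -6.0, 4.5]
finger_gap: 17.9
finger_force: 12.0
```

jog_arm(
  commands=[
    {"dx": 0.1, "dy": 0, "dz": 0, "ax": 0, "ay": 0, "az": 0, "gripper": 1},
    {"dx": 0, "dy": 0, "dz": 0, "ax": 0, "ay": 0, "az": 0, "gripper": 1},
    {"dx": 0, "dy": 0, "dz": 0, "ax": 0, "ay": 0, "az": 0, "gripper": 1},
  ],
)

```text
clock: 46.2
eef_pos: [668.9, 209.0, 91.4]
eef_rot: [-3.141, 0.003, 1.517]
wrist_force: [-6.2, -13.1, 4.0]
finger_gap: 17.8
finger_force: 12.0
```

jog_arm(
  commands=[
    {"dx": 0, "dy": 0, "dz": 0, "ax": 0, "ay": 0, "az": 0, "gripper": 0},
    {"dx": 0, "dy": 0, "dz": 0, "ax": 0, "ay": 0, "az": 0, "gripper": 0},
    {"dx": 0, "dy": 0, "dz": 0, "ax": 0, "ay": 0, "az": 0, "gripper": 0},
    {"dx": 0, "dy": 0, "dz": -0.7, "ax": 0, "ay": 0, "az": 0, "gripper": 0},
    {"dx": 0, "dy": 0, "dz": -0.9, "ax": 0, "ay": 0, "az": 0, "gripper": 0},
    {"dx": 0, "dy": 0, "dz": -0.9, "ax": 0, "ay": 0, "az": 0, "gripper": 0},
    {"dx": -0.8, "dy": 0, "dz": 0, "ax": 0, "ay": 0, "az": 0, "gripper": 0},
    {"dx": -0.8, "dy": 0, "dz": 0, "ax": 0, "ay": 0, "az": 0, "gripper": 0},
    {"dx": 0, "dy": 0, "dz": 0, "ax": 0, "ay": 0, "az": 0, "gripper": 0},
  ],
)

```text
clock: 47.32
eef_pos: [665.7, 145.5, 192.1]
eef_rot: [3.141, 0.0, 1.516]
wrist_force: [-0.3, -0.2, -0.4]
finger_gap: 94.3
finger_force: 0.0
```

```bash
python3 -c "
from h import *
go(4.5,158,62)
a=snap('wrist','w10')['image'][:,:,::-1];b=snap('scene','s10')['image'][140:300,200:460,::-1]
cv2.imwrite('pics/w10s10.png',np.vstack([cv2.resize(a,(480,300)),cv2.resize(b,(480,296),interpolation=2)]))"
```

```text
at [  5.  157.4 192.1] rot [3.141 0.    1.516] F [-0.3 -0.2 -0.4] gap 94.3 t 47.325
dx,dy,dz total shares [ 0.016 -0.012  3.252]
```

View pics/w10s10.png

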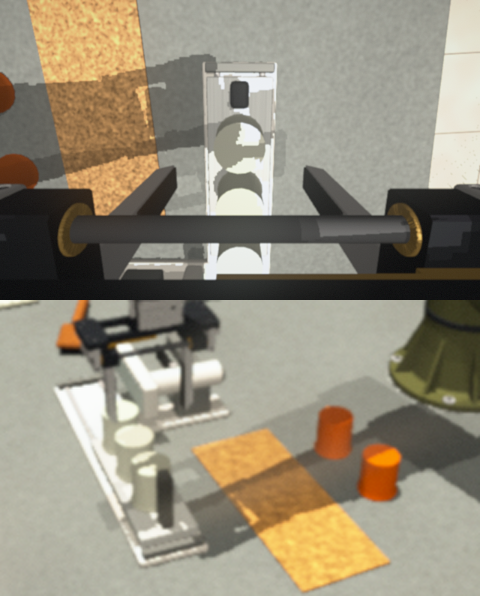

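The carriage is out with all three tumblers on it. The tumbler on post 3 is centred at about (239,145) in the wrist view, and the one on post 2 has its top near (239,215).

```bash
python3 -c "
from h import *
c=load('w10');k=4/3
print(st(px(c,239*k,145*k,100)).round(1),st(px(c,239*k,122*k,100)).round(1),st(px(c,239*k,247*k,100)).round(1))"
```

```text
[  4.5 162.9 100. ] [  4.6 187.5 100. ] [  4.3  40.5 100. ]
```

jog_arm(
  commands=[
    {"dx": 0.07, "dy": -0.01, "dz": 0.8, "ax": 0, "ay": 0, "az": 0, "gripper": 0},
    {"dx": 0, "dy": 0, "dz": 0.9, "ax": 0, "ay": 0, "az": 0, "gripper": 0},
    {"dx": 0, "dy": 0, "dz": 0.8, "ax": 0, "ay": 0, "az": 0, "gripper": 0},
    {"dx": 0, "dy": 0, "dz": 0.72, "ax": 0, "ay": 0, "az": 0, "gripper": 0},
    {"dx": 0, "dy": 0, "dz": 0, "ax": 0, "ay": 0, "az": 0, "gripper": 0.2},
    {"dx": 0, "dy": 0, "dz": 0, "ax": 0, "ay": 0, "az": 0, "gripper": 1},
    {"dx": 0, "dy": 0, "dz": 0, "ax": 0, "ay": 0, "az": 0, "gripper": 1},
    {"dx": 0, "dy": 0, "dz": 0, "ax": 0, "ay": 0, "az": 0, "gripper": 1},
    {"dx": 0, "dy": 0, "dz": 0, "ax": 0, "ay": 0, "az": 0, "gripper": 1},
    {"dx": 0, "dy": 0, "dz": 0, "ax": 0, "ay": 0, "az": 0, "gripper": 1},
  ],
)

```text
clock: 48.68
eef_pos: [665.6, 150.0, 63.9]
eef_rot: [3.141, -0.0, 1.518]
wrist_force: [-1.7, -0.5, 6.5]
finger_gap: 56.1
finger_force: 11.8
```

jog_arm(
  commands=[
    {"dx": 0, "dy": 0, "dz": -0.1, "ax": 0, "ay": 0, "az": 0, "gripper": 1},
    {"dx": 0, "dy": 0, "dz": -0.4, "ax": 0, "ay": 0, "az": 0, "gripper": 1},
    {"dx": 0, "dy": 0, "dz": -0.6, "ax": 0, "ay": 0, "az": 0, "gripper": 1},
    {"dx": 0, "dy": 0, "dz": -0.7, "ax": 0, "ay": 0, "az": 0, "gripper": 1},
    {"dx": 0, "dy": 0, "dz": -0.5, "ax": 0, "ay": 0, "az": 0, "gripper": 1},
    {"dx": 0, "dy": 0, "dz": 0, "ax": 0, "ay": 0, "az": 0, "gripper": 1},
  ],
)

```text
clock: 49.42
eef_pos: [665.9, 150.0, 156.9]
eef_rot: [3.139, -0.001, 1.518]
wrist_force: [-0.4, 1.4, -1.8]
finger_gap: 56.4
finger_force: 11.9
```

```bash
python3 -c "
from h import *
go(-178,300,31)"
```

```text
at [  4.9 161.9 156.9] rot [ 3.139e+00 -1.000e-03  1.518e+00] F [-0.4  1.4 -1.8] gap 56.4 t 49.425
dx,dy,dz total shares [ 3.452 -4.573  3.149]
```

jog_arm(
  commands=[
    {"dx": 0.1, "dy": -0.92, "dz": -0.1, "ax": 0, "ay": 0, "az": 0, "gripper": 1},
    {"dx": 0.85, "dy": -0.92, "dz": 0, "ax": 0, "ay": 0, "az": 0, "gripper": 1},
    {"dx": 0.85, "dy": -0.92, "dz": 0, "ax": 0, "ay": 0, "az": 0, "gripper": 1},
    {"dx": 0.85, "dy": -0.92, "dz": 0, "ax": 0, "ay": 0, "az": 0, "gripper": 1},
    {"dx": 0.8, "dy": -0.89, "dz": 0, "ax": 0, "ay": 0, "az": 0, "gripper": 1},
    {"dx": 0, "dy": 0, "dz": 0.7, "ax": 0, "ay": 0, "az": 0, "gripper": 1},
    {"dx": 0, "dy": 0, "dz": 0.8, "ax": 0, "ay": 0, "az": 0, "gripper": 1},
    {"dx": 0, "dy": 0, "dz": 0.7, "ax": 0, "ay": 0, "az": 0, "gripper": 1},
    {"dx": 0, "dy": 0, "dz": 0.5, "ax": 0, "ay": 0, "az": 0, "gripper": 1},
    {"dx": 0, "dy": 0, "dz": 0, "ax": 0, "ay": 0, "az": 0, "gripper": 1},
  ],
)

```text
clock: 50.68
eef_pos: [488.9, 296.8, 48.9]
eef_rot: [-3.138, 0.002, 1.518]
wrist_force: [-0.3, 0.3, -1.1]
finger_gap: 56.6
finger_force: 11.9
```

```bash
python3 -c "
from h import *
go(-178,300,33.5)"
```

```text
at [-179.6  299.1   48.9] rot [-3.138e+00  2.000e-03  1.518e+00] F [-0.3  0.3 -1.1] gap 56.6 t 50.675
dx,dy,dz total shares [0.024 0.041 0.385]
```

jog_arm(
  commands=[
    {"dx": 0, "dy": 0, "dz": 0.2, "ax": 0, "ay": 0, "az": 0, "gripper": 1},
    {"dx": 0, "dy": 0, "dz": 0.1, "ax": 0, "ay": 0, "az": 0, "gripper": 1},
    {"dx": 0, "dy": 0, "dz": 0, "ax": 0, "ay": 0, "az": 0, "gripper": 1},
    {"dx": 0, "dy": 0, "dz": 0, "ax": 0, "ay": 0, "az": 0, "gripper": 1},
  ],
)

```text
clock: 51.18
eef_pos: [490.2, 297.5, 39.4]
eef_rot: [3.141, -0.0, 1.518]
wrist_force: [-0.5, 0.4, -2.7]
finger_gap: 56.5
finger_force: 11.9
```

jog_arm(
  commands=[
    {"dx": 0, "dy": 0, "dz": 0.13, "ax": 0, "ay": 0, "az": 0, "gripper": 1},
    {"dx": 0, "dy": 0, "dz": 0, "ax": 0, "ay": 0, "az": 0, "gripper": 1},
    {"dx": 0, "dy": 0, "dz": 0, "ax": 0, "ay": 0, "az": 0, "gripper": 1},
  ],
)

```text
clock: 51.55
eef_pos: [490.0, 297.4, 33.8]
eef_rot: [-3.142, 0.0, 1.518]
wrist_force: [0.2, 0.5, -1.0]
finger_gap: 56.3
finger_force: 11.9
```

jog_arm(
  commands=[
    {"dx": 0, "dy": 0, "dz": 0, "ax": 0, "ay": 0, "az": 0, "gripper": 0.2},
    {"dx": 0, "dy": 0, "dz": 0, "ax": 0, "ay": 0, "az": 0, "gripper": 0},
    {"dx": 0, "dy": 0, "dz": 0, "ax": 0, "ay": 0, "az": 0, "gripper": 0},
    {"dx": 0, "dy": 0, "dz": -0.6, "ax": 0, "ay": 0, "az": 0, "gripper": 0},
    {"dx": 0, "dy": 0, "dz": -0.9, "ax": 0, "ay": 0, "az": 0, "gripper": 0},
    {"dx": 0, "dy": 0, "dz": -0.9, "ax": 0, "ay": 0, "az": 0, "gripper": 0},
    {"dx": 0, "dy": 0, "dz": -0.9, "ax": 0, "ay": 0, "az": 0, "gripper": 0},
    {"dx": 0, "dy": 0, "dz": -0.5, "ax": 0, "ay": 0, "az": 0, "gripper": 0},
    {"dx": 0, "dy": 0, "dz": 0, "ax": 0, "ay": 0, "az": 0, "gripper": 0},
  ],
)

```text
clock: 52.68
eef_pos: [490.5, 297.7, 187.1]
eef_rot: [3.139, -0.001, 1.518]
wrist_force: [0.6, 0.1, -0.6]
finger_gap: 93.9
finger_force: 0.0
```

```bash
python3 -c "
from h import *
go(4.5,91,185)"
```

```text
at [-178.   300.   187.1] rot [ 3.139e+00 -1.000e-03  1.518e+00] F [ 0.6  0.1 -0.6] gap 93.9 t 52.675
dx,dy,dz total shares [-5.226  4.563  0.053]
```

```bash
cat >> h.py <<'E'
def circ(c,z,lo,hi,x0,x1,rr=(14,19.5)):
    # Hough circles on 4x top image within a world window
    g=cv2.cvtColor(c["image"],cv2.COLOR_RGB2GRAY); k=4
    G=cv2.resize(g,None,fx=k,fy=k,interpolation=cv2.INTER_CUBIC)
    P=[proj(c,[x,y,z]) for x in(x0,x1) for y in(lo,hi)]; P=np.array(P)*k
    a=P.min(0).astype(int);b=P.max(0).astype(int); W=cv2.createCLAHE(4,(4,4)).apply(G[a[1]:b[1],a[0]:b[0]])
    r=cv2.HoughCircles(W,cv2.HOUGH_GRADIENT,1,40,param1=80,param2=12,minRadius=int(rr[0]*2),maxRadius=int(rr[1]*2))
    return [] if r is None else [(st(px(c,(u+a[0]+.5)/k-.5,(v+a[1]+.5)/k-.5,z)).round(1),q) for u,v,q in r[0][:6]]
E
python3 -c "
from h import *
t=snap('top','t11')
for r in circ(t,100,-40,200,600,720): print(r)
print('ref pre-push, no'); 
for r in circ(t,69,20,370,410,540): print('mat',r)"
```

```text
(array([ -3. ,  15.3, 100. ]), np.float32(38.4))
(array([  3.3,  88.9, 100. ]), np.float32(31.5))
(array([  4.6, 148.5, 100. ]), np.float32(38.4))
(array([-26.3, 184.2, 100. ]), np.float32(28.5))
ref pre-push, no
mat (array([-199.5,  241.8,   69. ]), np.float32(38.4))
mat (array([-180.5,  296. ,   69. ]), np.float32(38.4))
mat (array([-196.2,  187.8,   69. ]), np.float32(35.1))
mat (array([-173.6,  107.8,   69. ]), np.float32(38.4))
mat (array([-172.6,  150.9,   69. ]), np.float32(32.9))
mat (array([-185.4,   50. ,   69. ]), np.float32(30.7))
```

jog_arm(
  commands=[
    {"dx": -0.9, "dy": 0.75, "dz": 0, "ax": 0, "ay": 0, "az": 0, "gripper": 0},
    {"dx": -0.9, "dy": 0.75, "dz": 0, "ax": 0, "ay": 0, "az": 0, "gripper": 0},
    {"dx": -0.9, "dy": 0.75, "dz": 0, "ax": 0, "ay": 0, "az": 0, "gripper": 0},
    {"dx": -0.9, "dy": 0.75, "dz": 0, "ax": 0, "ay": 0, "az": 0, "gripper": 0},
    {"dx": -0.9, "dy": 0.75, "dz": 0, "ax": 0, "ay": 0, "az": 0, "gripper": 0},
    {"dx": -0.75, "dy": 0.81, "dz": 0, "ax": 0, "ay": 0, "az": 0, "gripper": 0},
    {"dx": 0, "dy": 0, "dz": 0, "ax": 0, "ay": 0, "az": 0, "gripper": 0},
    {"dx": 0, "dy": 0, "dz": 0, "ax": 0, "ay": 0, "az": 0, "gripper": 0},
  ],
)

```text
clock: 53.72
eef_pos: [660.5, 78.4, 184.4]
eef_rot: [-3.14, 0.0, 1.518]
wrist_force: [0.4, 0.2, -0.3]
finger_gap: 94.0
finger_force: 0.0
```

```bash
python3 -c "
from h import *
go(4.5,89.5,64)
c=snap('wrist','w11'); g=cv2.cvtColor(c['image'],cv2.COLOR_RGB2GRAY)
y0=89.5
for col in (305,320,335):
  print(col,[int(x) for x in g[130:285:3,col]])
cc,s=np.cos(Y),np.sin(Y)
for p in [(4.5,89.5+28,100),(4.5,89.5,100),(4.5,158+14,35),(4.5,158-14,85),(4.5,89.5+31,35)]:
  print(p,proj(c,np.r_[O+[cc*p[0]-s*p[1],s*p[0]+cc*p[1]],p[2]]).round(1))
"
```

```text
at [  3.3  90.1 184.4] rot [-3.14   0.     1.518] F [ 0.4  0.2 -0.3] gap 94.0 t 53.725
dx,dy,dz total shares [-0.016  0.029  3.011]
305 [172, 178, 180, 179, 177, 178, 177, 177, 178, 176, 176, 144, 104, 102, 101, 107, 142, 142, 141, 141, 143, 141, 140, 141, 141, 140, 140, 142, 142, 141, 141, 141, 141, 147, 236, 235, 130, 106, 103, 102, 100, 103, 102, 102, 99, 197, 234, 232, 232, 232, 232, 232]
320 [161, 113, 152, 176, 175, 231, 237, 237, 237, 190, 119, 110, 106, 103, 121, 146, 140, 178, 228, 183, 236, 235, 223, 140, 142, 142, 142, 142, 147, 228, 227, 235, 235, 235, 235, 235, 235, 184, 105, 106, 104, 105, 105, 102, 226, 233, 233, 233, 232, 232, 233, 232]
335 [182, 180, 180, 181, 181, 200, 199, 225, 178, 176, 175, 118, 110, 108, 105, 230, 237, 235, 235, 236, 236, 236, 174, 143, 143, 143, 142, 141, 187, 236, 235, 235, 236, 235, 235, 235, 213, 111, 112, 109, 108, 108, 104, 104, 104, 226, 233, 233, 232, 233, 232, 233]
(4.5, 117.5, 100) [321.1 167.6]
(4.5, 89.5, 100) [321.  203.3]
(4.5, 172, 35) [321.   97.8]
(4.5, 144, 85) [321.1 131.3]
(4.5, 120.5, 35) [320.9 154.4]
```

```bash
python3 -c "
from h import *
c=load('w11')
for v in (172.5,241.5,260.5): print(v,st(px(c,320,v,100)).round(1))
g=cv2.cvtColor(c['image'],cv2.COLOR_RGB2GRAY)
print([int(x) for x in g[200,260:390:2]])"
```

```text
172.5 [  3.7 113.7 100. ]
241.5 [  3.7  57.9 100. ]
260.5 [  3.7  41.6 100. ]
[146, 145, 146, 147, 146, 144, 144, 201, 237, 165, 135, 140, 138, 138, 141, 141, 140, 139, 139, 142, 140, 141, 140, 140, 141, 141, 142, 140, 141, 141, 144, 140, 142, 141, 143, 142, 142, 142, 143, 142, 142, 143, 143, 142, 143, 143, 144, 142, 164, 229, 234, 215, 231, 232, 166, 149, 152, 149, 146, 146, 147, 149, 164, 167, 166]
```

jog_arm(
  commands=[
    {"dx": -0.11, "dy": -0.01, "dz": 0.7, "ax": 0, "ay": 0, "az": 0, "gripper": 0},
    {"dx": 0, "dy": 0, "dz": 0.9, "ax": 0, "ay": 0, "az": 0, "gripper": 0},
    {"dx": 0, "dy": 0, "dz": 0.8, "ax": 0, "ay": 0, "az": 0, "gripper": 0},
    {"dx": 0, "dy": 0, "dz": 0.6, "ax": 0, "ay": 0, "az": 0, "gripper": 0},
    {"dx": 0, "dy": 0, "dz": 0, "ax": 0, "ay": 0, "az": 0, "gripper": 0.2},
    {"dx": 0, "dy": 0, "dz": 0, "ax": 0, "ay": 0, "az": 0, "gripper": 1},
    {"dx": 0, "dy": 0, "dz": 0, "ax": 0, "ay": 0, "az": 0, "gripper": 1},
    {"dx": 0, "dy": 0, "dz": 0, "ax": 0, "ay": 0, "az": 0, "gripper": 1},
    {"dx": 0, "dy": 0, "dz": 0, "ax": 0, "ay": 0, "az": 0, "gripper": 1},
    {"dx": 0, "dy": 0, "dz": 0, "ax": 0, "ay": 0, "az": 0, "gripper": 1},
  ],
)

```text
clock: 55.02
eef_pos: [660.8, 73.7, 66.6]
eef_rot: [3.141, -0.0, 1.518]
wrist_force: [-1.4, 0.5, 6.0]
finger_gap: 56.3
finger_force: 11.7
```

jog_arm(
  commands=[
    {"dx": 0, "dy": 0, "dz": -0.1, "ax": 0, "ay": 0, "az": 0, "gripper": 1},
    {"dx": 0, "dy": 0, "dz": -0.4, "ax": 0, "ay": 0, "az": 0, "gripper": 1},
    {"dx": 0, "dy": 0, "dz": -0.6, "ax": 0, "ay": 0, "az": 0, "gripper": 1},
    {"dx": 0, "dy": 0, "dz": -0.7, "ax": 0, "ay": 0, "az": 0, "gripper": 1},
    {"dx": 0, "dy": 0, "dz": -0.5, "ax": 0, "ay": 0, "az": 0, "gripper": 1},
    {"dx": 0, "dy": 0, "dz": 0, "ax": 0, "ay": 0, "az": 0, "gripper": 1},
  ],
)

```text
clock: 55.78
eef_pos: [661.2, 73.7, 160.2]
eef_rot: [3.138, -0.0, 1.518]
wrist_force: [-0.1, -0.7, -0.3]
finger_gap: 56.2
finger_force: 11.8
```

```bash
python3 -c "
from h import *
go(-184,200,33)"
```

```text
at [  4.2  85.5 160.2] rot [ 3.138 -0.     1.518] F [-0.1 -0.7 -0.3] gap 56.2 t 55.775
dx,dy,dz total shares [ 2.863 -4.706  3.179]
```

jog_arm(
  commands=[
    {"dx": 0.57, "dy": -0.94, "dz": 0, "ax": 0, "ay": 0, "az": 0, "gripper": 1},
    {"dx": 0.57, "dy": -0.94, "dz": 0, "ax": 0, "ay": 0, "az": 0, "gripper": 1},
    {"dx": 0.57, "dy": -0.94, "dz": 0, "ax": 0, "ay": 0, "az": 0, "gripper": 1},
    {"dx": 0.57, "dy": -0.94, "dz": 0, "ax": 0, "ay": 0, "az": 0, "gripper": 1},
    {"dx": 0.58, "dy": -0.94, "dz": 0, "ax": 0, "ay": 0, "az": 0, "gripper": 1},
    {"dx": 0, "dy": 0, "dz": 0.7, "ax": 0, "ay": 0, "az": 0, "gripper": 1},
    {"dx": 0, "dy": 0, "dz": 0.8, "ax": 0, "ay": 0, "az": 0, "gripper": 1},
    {"dx": 0, "dy": 0, "dz": 0.7, "ax": 0, "ay": 0, "az": 0, "gripper": 1},
    {"dx": 0, "dy": 0, "dz": 0.5, "ax": 0, "ay": 0, "az": 0, "gripper": 1},
    {"dx": 0, "dy": 0, "dz": 0.2, "ax": 0, "ay": 0, "az": 0, "gripper": 1},
  ],
)

```text
clock: 57.02
eef_pos: [477.9, 197.6, 40.4]
eef_rot: [-3.139, 0.001, 1.518]
wrist_force: [-0.3, 0.5, -0.8]
finger_gap: 56.1
finger_force: 11.8
```

jog_arm(
  commands=[
    {"dx": 0, "dy": 0, "dz": 0, "ax": 0, "ay": 0, "az": 0, "gripper": 1},
    {"dx": 0, "dy": 0, "dz": 0, "ax": 0, "ay": 0, "az": 0, "gripper": 1},
    {"dx": 0, "dy": 0, "dz": 0, "ax": 0, "ay": 0, "az": 0, "gripper": 1},
  ],
)

```text
clock: 57.4
eef_pos: [479.1, 198.0, 42.5]
eef_rot: [3.141, -0.0, 1.518]
wrist_force: [-0.7, 0.5, -0.6]
finger_gap: 56.2
finger_force: 11.8
```

jog_arm(
  commands=[
    {"dx": 0, "dy": 0, "dz": 0.15, "ax": 0, "ay": 0, "az": 0, "gripper": 1},
    {"dx": 0, "dy": 0, "dz": 0, "ax": 0, "ay": 0, "az": 0, "gripper": 1},
    {"dx": 0, "dy": 0, "dz": 0, "ax": 0, "ay": 0, "az": 0, "gripper": 1},
  ],
)

```text
clock: 57.78
eef_pos: [478.7, 197.8, 35.8]
eef_rot: [-3.141, 0.0, 1.518]
wrist_force: [1.1, -0.0, -0.2]
finger_gap: 56.3
finger_force: 11.8
```

jog_arm(
  commands=[
    {"dx": 0, "dy": 0, "dz": 0, "ax": 0, "ay": 0, "az": 0, "gripper": 0.2},
    {"dx": 0, "dy": 0, "dz": 0, "ax": 0, "ay": 0, "az": 0, "gripper": 0},
    {"dx": 0, "dy": 0, "dz": 0, "ax": 0, "ay": 0, "az": 0, "gripper": 0},
    {"dx": 0, "dy": 0, "dz": -0.6, "ax": 0, "ay": 0, "az": 0, "gripper": 0},
    {"dx": 0, "dy": 0, "dz": -0.9, "ax": 0, "ay": 0, "az": 0, "gripper": 0},
    {"dx": 0, "dy": 0, "dz": -0.9, "ax": 0, "ay": 0, "az": 0, "gripper": 0},
    {"dx": 0, "dy": 0, "dz": -0.9, "ax": 0, "ay": 0, "az": 0, "gripper": 0},
    {"dx": 0, "dy": 0, "dz": -0.4, "ax": 0, "ay": 0, "az": 0, "gripper": 0},
    {"dx": 0, "dy": 0, "dz": 0, "ax": 0, "ay": 0, "az": 0, "gripper": 0},
  ],
)

```text
clock: 58.9
eef_pos: [478.9, 197.9, 184.0]
eef_rot: [3.141, -0.0, 1.518]
wrist_force: [0.6, 0.2, -0.3]
finger_gap: 93.7
finger_force: 0.0
```

```bash
python3 -c "
from h import *
go(4.2,14,185)"
```

```text
at [-184.3  199.8  184. ] rot [ 3.141 -0.     1.518] F [ 0.6  0.2 -0.3] gap 93.7 t 58.9
dx,dy,dz total shares [-4.646  4.713 -0.025]
```

jog_arm(
  commands=[
    {"dx": -0.92, "dy": 0.94, "dz": 0, "ax": 0, "ay": 0, "az": 0, "gripper": 0},
    {"dx": -0.92, "dy": 0.94, "dz": 0, "ax": 0, "ay": 0, "az": 0, "gripper": 0},
    {"dx": -0.92, "dy": 0.94, "dz": 0, "ax": 0, "ay": 0, "az": 0, "gripper": 0},
    {"dx": -0.92, "dy": 0.94, "dz": 0, "ax": 0, "ay": 0, "az": 0, "gripper": 0},
    {"dx": -0.92, "dy": 0.94, "dz": 0, "ax": 0, "ay": 0, "az": 0, "gripper": 0},
    {"dx": 0, "dy": 0, "dz": 0, "ax": 0, "ay": 0, "az": 0, "gripper": 0},
    {"dx": 0, "dy": 0, "dz": 0, "ax": 0, "ay": 0, "az": 0, "gripper": 0},
  ],
)

```text
clock: 59.78
eef_pos: [656.1, 4.5, 182.0]
eef_rot: [-3.139, -0.0, 1.518]
wrist_force: [-0.4, -0.2, 0.6]
finger_gap: 93.9
finger_force: 0.0
```

```bash
python3 -c "
from h import *
go(4.2,14,65)
c=snap('wrist','w12'); g=cv2.cvtColor(c['image'],cv2.COLOR_RGB2GRAY)
for col in (310,320,330): print(col,[int(x) for x in g[140:280:2,col]])
print([int(x) for x in g[205,260:390:2]])
for v in (160,170,180,230,240,250): print(v,st(px(c,320,v,100)).round(1))"
```

```text
at [  2.9  16.1 182. ] rot [-3.139 -0.     1.518] F [-0.4 -0.2  0.6] gap 93.9 t 59.775
dx,dy,dz total shares [-0.052  0.033  2.925]
310 [172, 171, 172, 173, 171, 172, 172, 172, 171, 172, 139, 112, 104, 102, 103, 101, 105, 135, 142, 141, 141, 140, 141, 142, 141, 140, 141, 141, 141, 142, 141, 140, 142, 142, 140, 141, 142, 142, 142, 141, 141, 142, 144, 142, 146, 222, 236, 234, 234, 235, 235, 236, 236, 236, 236, 235, 234, 235, 235, 235, 235, 235, 235, 235, 235, 235, 235, 236, 236, 236]
320 [169, 168, 174, 231, 237, 236, 237, 228, 188, 142, 113, 109, 108, 107, 105, 105, 136, 142, 139, 145, 143, 143, 148, 216, 227, 230, 235, 236, 235, 173, 140, 142, 141, 141, 143, 142, 141, 159, 231, 235, 235, 235, 235, 234, 235, 235, 235, 234, 235, 234, 236, 236, 236, 235, 235, 234, 235, 236, 235, 235, 235, 235, 235, 235, 235, 235, 235, 236, 237, 237]
330 [171, 171, 175, 232, 237, 236, 236, 237, 237, 234, 152, 112, 109, 109, 107, 105, 183, 236, 235, 235, 234, 235, 234, 235, 235, 235, 235, 235, 234, 171, 140, 143, 143, 142, 142, 143, 142, 142, 188, 236, 234, 235, 235, 235, 234, 235, 235, 235, 234, 234, 236, 237, 237, 237, 237, 237, 237, 237, 236, 236, 236, 236, 236, 235, 236, 236, 236, 237, 236, 236]
[138, 142, 140, 139, 138, 139, 148, 224, 230, 150, 139, 138, 141, 141, 139, 141, 139, 138, 139, 140, 141, 140, 141, 141, 142, 141, 142, 142, 142, 141, 142, 141, 142, 143, 142, 142, 141, 142, 143, 143, 142, 142, 143, 143, 143, 142, 142, 143, 143, 226, 234, 218, 228, 233, 168, 147, 151, 151, 146, 142, 141, 144, 160, 166, 167]
160 [  3.2  49.6 100. ]
170 [  3.2  42.  100. ]
180 [  3.2  34.3 100. ]
230 [  3.2  -5.6 100. ]
240 [  3.2 -13.9 100. ]
250 [  3.2 -22.4 100. ]
```

jog_arm(
  commands=[
    {"dx": -0.08, "dy": 0, "dz": 0.7, "ax": 0, "ay": 0, "az": 0, "gripper": 0},
    {"dx": 0, "dy": 0, "dz": 0.9, "ax": 0, "ay": 0, "az": 0, "gripper": 0},
    {"dx": 0, "dy": 0, "dz": 0.8, "ax": 0, "ay": 0, "az": 0, "gripper": 0},
    {"dx": 0, "dy": 0, "dz": 0.54, "ax": 0, "ay": 0, "az": 0, "gripper": 0},
    {"dx": 0, "dy": 0, "dz": 0, "ax": 0, "ay": 0, "az": 0, "gripper": 0.2},
    {"dx": 0, "dy": 0, "dz": 0, "ax": 0, "ay": 0, "az": 0, "gripper": 1},
    {"dx": 0, "dy": 0, "dz": 0, "ax": 0, "ay": 0, "az": 0, "gripper": 1},
    {"dx": 0, "dy": 0, "dz": 0, "ax": 0, "ay": 0, "az": 0, "gripper": 1},
    {"dx": 0, "dy": 0, "dz": 0, "ax": 0, "ay": 0, "az": 0, "gripper": 1},
    {"dx": 0, "dy": 0, "dz": 0, "ax": 0, "ay": 0, "az": 0, "gripper": 1},
  ],
)

```text
clock: 61.08
eef_pos: [656.9, 1.0, 67.0]
eef_rot: [3.141, -0.0, 1.518]
wrist_force: [-1.7, 0.7, 6.1]
finger_gap: 59.1
finger_force: 12.0
```

jog_arm(
  commands=[
    {"dx": 0, "dy": 0, "dz": -0.1, "ax": 0, "ay": 0, "az": 0, "gripper": 1},
    {"dx": 0, "dy": 0, "dz": -0.4, "ax": 0, "ay": 0, "az": 0, "gripper": 1},
    {"dx": 0, "dy": 0, "dz": -0.6, "ax": 0, "ay": 0, "az": 0, "gripper": 1},
    {"dx": 0, "dy": 0, "dz": -0.7, "ax": 0, "ay": 0, "az": 0, "gripper": 1},
    {"dx": 0, "dy": 0, "dz": -0.5, "ax": 0, "ay": 0, "az": 0, "gripper": 1},
    {"dx": 0, "dy": 0, "dz": 0, "ax": 0, "ay": 0, "az": 0, "gripper": 1},
  ],
)

```text
clock: 61.82
eef_pos: [657.3, 0.9, 160.6]
eef_rot: [3.138, 0.0, 1.518]
wrist_force: [0.3, -0.3, -1.6]
finger_gap: 58.9
finger_force: 12.0
```

```bash
python3 -c "
from h import *
go(-184,85,36)"
```

```text
at [  4.3  12.6 160.6] rot [3.138 0.    1.518] F [ 0.3 -0.3 -1.6] gap 58.9 t 61.825
dx,dy,dz total shares [ 1.811 -4.707  3.114]
```

jog_arm(
  commands=[
    {"dx": 0.1, "dy": -0.94, "dz": 0, "ax": 0, "ay": 0, "az": 0, "gripper": 1},
    {"dx": 0.4, "dy": -0.94, "dz": 0, "ax": 0, "ay": 0, "az": 0, "gripper": 1},
    {"dx": 0.4, "dy": -0.94, "dz": 0, "ax": 0, "ay": 0, "az": 0, "gripper": 1},
    {"dx": 0.45, "dy": -0.94, "dz": 0, "ax": 0, "ay": 0, "az": 0, "gripper": 1},
    {"dx": 0.45, "dy": -0.94, "dz": 0, "ax": 0, "ay": 0, "az": 0, "gripper": 1},
    {"dx": 0, "dy": 0, "dz": 0.7, "ax": 0, "ay": 0, "az": 0, "gripper": 1},
    {"dx": 0, "dy": 0, "dz": 0.8, "ax": 0, "ay": 0, "az": 0, "gripper": 1},
    {"dx": 0, "dy": 0, "dz": 0.7, "ax": 0, "ay": 0, "az": 0, "gripper": 1},
    {"dx": 0, "dy": 0, "dz": 0.5, "ax": 0, "ay": 0, "az": 0, "gripper": 1},
    {"dx": 0, "dy": 0, "dz": 0.2, "ax": 0, "ay": 0, "az": 0, "gripper": 1},
  ],
)

```text
clock: 63.08
eef_pos: [471.9, 82.7, 40.9]
eef_rot: [-3.139, 0.0, 1.518]
wrist_force: [-0.9, 0.2, 0.4]
finger_gap: 58.7
finger_force: 12.0
```

jog_arm(
  commands=[
    {"dx": 0, "dy": 0, "dz": 0.1, "ax": 0, "ay": 0, "az": 0, "gripper": 1},
    {"dx": 0, "dy": 0, "dz": 0, "ax": 0, "ay": 0, "az": 0, "gripper": 1},
    {"dx": 0, "dy": 0, "dz": 0, "ax": 0, "ay": 0, "az": 0, "gripper": 1},
  ],
)

```text
clock: 63.45
eef_pos: [473.0, 82.8, 38.8]
eef_rot: [3.141, -0.0, 1.518]
wrist_force: [1.5, -0.1, -2.0]
finger_gap: 58.9
finger_force: 12.0
```

jog_arm(
  commands=[
    {"dx": 0, "dy": 0, "dz": 0.06, "ax": 0, "ay": 0, "az": 0, "gripper": 1},
    {"dx": 0, "dy": 0, "dz": 0, "ax": 0, "ay": 0, "az": 0, "gripper": 1},
    {"dx": 0, "dy": 0, "dz": 0, "ax": 0, "ay": 0, "az": 0, "gripper": 1},
    {"dx": 0, "dy": 0, "dz": 0, "ax": 0, "ay": 0, "az": 0, "gripper": 0.2},
    {"dx": 0, "dy": 0, "dz": 0, "ax": 0, "ay": 0, "az": 0, "gripper": 0},
    {"dx": 0, "dy": 0, "dz": 0, "ax": 0, "ay": 0, "az": 0, "gripper": 0},
    {"dx": 0, "dy": 0, "dz": -0.6, "ax": 0, "ay": 0, "az": 0, "gripper": 0},
    {"dx": 0, "dy": 0, "dz": -0.9, "ax": 0, "ay": 0, "az": 0, "gripper": 0},
    {"dx": 0, "dy": 0, "dz": -0.9, "ax": 0, "ay": 0, "az": 0, "gripper": 0},
    {"dx": 0, "dy": 0, "dz": -0.9, "ax": 0, "ay": 0, "az": 0, "gripper": 0},
  ],
)

```text
clock: 64.7
eef_pos: [472.5, 82.8, 169.0]
eef_rot: [-3.141, 0.0, 1.518]
wrist_force: [0.6, 0.7, -0.4]
finger_gap: 94.0
finger_force: 0.0
```

jog_arm(
  commands=[
    {"dx": -0.9, "dy": 0.3, "dz": -0.3, "ax": 0, "ay": 0, "az": 0, "gripper": 0},
    {"dx": -0.9, "dy": 0.3, "dz": -0.3, "ax": 0, "ay": 0, "az": 0, "gripper": 0},
    {"dx": -0.9, "dy": 0.3, "dz": 0, "ax": 0, "ay": 0, "az": 0, "gripper": 0},
    {"dx": -0.9, "dy": 0, "dz": 0, "ax": 0, "ay": 0, "az": 0, "gripper": 0},
    {"dx": -0.9, "dy": 0, "dz": 0, "ax": 0, "ay": 0, "az": 0, "gripper": 0},
    {"dx": -0.9, "dy": 0, "dz": 0, "ax": 0, "ay": 0, "az": 0, "gripper": 0},
    {"dx": -0.9, "dy": 0, "dz": 0, "ax": 0, "ay": 0, "az": 0, "gripper": 0},
    {"dx": 0, "dy": 0, "dz": 0, "ax": 0, "ay": 0, "az": 0, "gripper": 0},
    {"dx": 0, "dy": 0, "dz": 0, "ax": 0, "ay": 0, "az": 0, "gripper": 0},
  ],
)

```text
clock: 65.82
eef_pos: [495.3, -170.2, 191.7]
eef_rot: [-3.141, -0.0, 1.518]
wrist_force: [0.1, 0.0, -0.3]
finger_gap: 93.8
finger_force: 0.0
```

```bash
python3 -c "
from h import *
for n in ('top','scene'):
  c=snap(n,n+'13'); im=c['image'].astype(int); sat=im.max(2)-im.min(2)
  # mat region mask (world polygon, z=4..69), low-saturation bright blobs
  poly=np.array([proj(c,[x,y,35]) for x,y in((395,10),(395,385),(550,385),(550,10))],int)
  m=np.zeros(sat.shape,np.uint8); cv2.fillPoly(m,[poly],255)
  b=((sat<45)&(im.min(2)>110)&(m>0)).astype(np.uint8)
  k,l,s,ce=cv2.connectedComponentsWithStats(b)
  for i in range(1,k):
    if s[i][4]>60: print(n,s[i],ce[i].round(1),px(c,*ce[i],69 if n=='top' else 36).round(1))
c=load('top13')
for q in ((658.5,80),): pass
g=cv2.cvtColor(c['image'],cv2.COLOR_RGB2GRAY).astype(int);h=cv2.cvtColor(load('t2')['image'],cv2.COLOR_RGB2GRAY).astype(int)
P=np.array([proj(c,[x,y,85]) for x in(620,700) for y in(-30,235)]);a=P.min(0).astype(int);b=P.max(0).astype(int)
d=abs(g-h)[a[1]:b[1],a[0]:b[0]];print('rail diff vs fully-out picture',d.mean(),np.percentile(d,99))
"
```

```text
top [255 184  17  17 226] [263.2 192.2] [513.  195.8  69. ]
top [225 190  17  17 218] [233.4 198.2] [489.8 297.6  69. ]
top [287 197  17  16 217] [294.7 204.6] [472.9  86.2  69. ]
scene [ 300  200  118   78 1989] [352.1 231.8] [459.6 160.5  36. ]
scene [356 246  23  33 603] [366.9 261.8] [487.6 290.1  36. ]
rail diff vs fully-out picture 0.8102564102564103 2.509999999999991
```

```bash
python3 -c "
from cell import job; print(job.sign_off())"
```

```text
the job is handed in; nothing more can be done
None
```

The job is handed in: all three tumblers went on their posts, the carriage went in to its stop, the trigger was squeezed for about two seconds and released, and the carriage is out again with the tumblers mouth down on the mat. One tumbler was knocked about 35 mm after I placed it, but the last top picture shows its centre about 41 mm from the mat's centre, inside the 65 mm limit. No verdict came back.

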